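Re-set a brass bar in a locking forceps on its bench stand

ROBOT

A 6-joint arm with a two-finger parallel gripper is mounted at the origin on a cart in front of the work surface, level with it; the furniture and walls round the work are solid. World frame = base frame: x ahead of the robot, y to its left, z up, the work surface at z = 0. Lengths are in mm, angles in rad, forces in N, time in s.
With the tool pointing down it reaches from about 275 to 850 mm from the base axis. Payload 19 kg.
Tool frame: the origin (TCP) lies at the very end of the fingers, on their centre line; the grasp point (between the pads) lies 19 mm behind it; z points along the fingers, y is the line along which they close (so a half turn about z gives the same grasp; the last joint's range is limited). The gripper opens to 85 mm and grips with 20 to 120 N. Pads are 22 mm wide; open, the fingers measure 114 mm over their backs; the gripper's body (76 mm by 85 mm) begins 54 mm behind the grasp point. The pads swing forward as they close: fully open they stand 13 mm farther back than shut.
Start: joints at [-1.239, 0.15, 1.437, -0, 1.554, -0.134], TCP at [258.225, -513.722, 231.267] pointing down, gripper open.
Joint ranges: [-2.8, 2.8], [-0.68, 2.1], [0.12, 2.68], [-1.39, 4.53], [0.16, 2.79], [-2.81, 2.81]. Speed limits (rad/s): [1.89, 1.89, 2.22, 3.01, 3.01, 3.01].

INTERFACE

Orientations are given as a rotation vector (axis times angle).
In Python, from rig import sensors, viewer, job_done gives the robot as it stands.
- The arm moves only by the tool send_rows, never from a script. Its argument "plan" is a list of rows, each an object of numbers: "dx", "dy", "dz": the shift along the tool's x, y, z in cm; "turn": the turn about the tool's z in degrees; "jaw": the finger opening in cm, from 0 to 8.54. A call has 1 to 5 rows; each row shifts and turns the commanded pose from where the row before left it, along the tool's axes as they then stand; what a row does not reach is not made up. A row lasts 1/12 s, in which the tool goes at most 41.7 mm and 7.16 degrees, less where a joint would pass 70% of its speed; a pose out of reach is approached as far as the arm can. A call with a gripper value outside its range is refused whole. The fingers move at their own pace and stop on an object; "squeeze" is the grip in N (left out, the last holds). Time passes only in rows, so rows that do not move let the fingers close. It gives the time, the measured TCP pose, the force, the opening and the grip force at its end, in the units of the state.
- sensors.observe(): the state, without advancing time (a new reading comes with each control period).
- viewer.capture(name): name is "scene" or "top" or "wrist"; returns the picture (480x640x3 uint8, blue, green, red); there is no depth.
- viewer.calibration(name): a dict with "fovy" (degrees; the focal length in pixels is half the picture's height over the tangent of half this angle, whatever the lens; pixels are square), "cx", "cy" (the principal point, pixels), "R" (3x3) and "t" (3): a world point X has camera coordinates R X + t. Camera axes: x right, y down, z forward; pixel columns grow to the right and rows downward; lengths in mm; the calibration is good to about 2 mm. A picture is of the moment at which its call begins: read the wrist's pose just before it. calibration takes no time and is no camera call; for the wrist camera it gives the pose at the moment of the call.
- job_done(): hands the job in; it is judged then, once.
The state is a dict: "clock": time; "qpos": joint angles; "joint_velocities": joint speeds; "effort": joint torques, N m; "eef_pos": TCP position; "tool_rot": TCP orientation; "wrist_force": force on the tool from outside, world axes, zero at the start; "torque": the same for the moment, N m; "grip_width": finger opening in mm; "grip_force": force on a finger pad.
Only numpy, scipy, OpenCV 4.12 (cv2) and the standard library are available. Lean on these libraries where they do the work, as an engineer would, in place of code of your own. Each camera call takes 0.05 s, during which the arm holds its last target. There are 200 camera calls.

TASK

The brass bar clamped in the locking forceps on the bench stand stands out too far for its next cut. Free the forceps' ratchet so that the handles spring fully open, push the bar in along its rest until its end is against the stop pin, then close the forceps again so that it holds the bar, locked on the middle one of its three ratchet teeth. Do not touch the magnifier and leave the other things on the bench where they are.

Things in the scene. Friction and masses are not known exactly. Their poses are not given: they have to be found in the camera images.
- stand: Fixed bench stand: grey base 130 x 200 x 20 mm and a post that carries a leaning plate. Origin on the worktop under the plate's middle; at yaw 0 x points away from the robot, y to the left, z up. At its back right a rod holds a magnifier. All things on the plate are given in the frame of plate.
- plate: Grey plate of the stand, 96 x 276 x 6 mm. Origin: middle of its face, 75 mm above the worktop. x up the slope (35 deg), y = stand y, z straight off the plate (so it faces the robot and up). On it lies a 200 mm steel locking forceps along y, mid plane at z = 18 mm, pivot at (0, 0), jaws to +y, finger rings to -y, with 14 mm of air under the rings. Plate ends at y = +-138 mm.
- ring (a point): Centre of the moving leg's finger ring, the lower one, nearest the robot; 34 mm across, of 8 mm round bar; moves with it. On the plate at (-24, -113, 18) mm when locked on the middle tooth, (-41, -108, 18) fully open. Its leg crosses at the pivot and carries the upper jaw.
- fixed_ring (a point): Centre of the other finger ring, same size, on the plate at (22, -113, 18) mm. This leg and its jaw, the lower one, are fixed to the plate.
- handle (a joint): Angle (rad) of the moving leg about the pivot, grows as it opens: 0.014 = locked on the middle tooth (as at the start), 0.068 on the first (jaws barely touch the bar), -0.038 on the third (bites too hard), 0.17 fully open. A spring opens it (5 N at the ring). A tooth is 6 mm at the ring, 115 mm from the pivot. Closing moves the ring up the slope (+x).
- pivot (a point): Pivot pin, on the plate at (0, 0, 18) mm. To release: push the moving ring straight at the plate (-z): its shank bends, the teeth are clear after 5 mm at about 5 N, a stop comes at 9 mm and 7 N. The finger's friction may hold the ring, and let up too soon the tooth catches again: keep it pressed, draw it down the slope (-x) 15 mm or more, then lift.
- jaw: Moving (upper) jaw, 46 x 9 x 8 mm, on the +x side of the bar. Origin at the pivot on the plate's face. Presses the bar with about 6 N on the middle tooth. To close: push the lower (-x) side of the moving ring up the slope; at each tooth the force climbs to 12 to 20 N and drops by 4 N or more as it falls in (at readings near 0.09, 0.02, -0.03); then it stays locked.
- bar: Loose square brass bar 10 x 140 x 10 mm, 118 g, along plate y in the jaws and in an aluminium rest (y = 79 to 135 mm). Origin: middle of its underside, on the plate at (0, y, 13) mm; its left (+y) end, 70 mm from the origin, sticks out beyond rest and plate and is pushed to -y. Home: origin at y = 91 mm; it starts 12 to 32 mm short of that.
- stop (a point): Where the bar's right end meets the steel stop pin (9 mm thick) that stands between the jaws: on the plate at (0, 21, 18) mm.
- magnifier: Round magnifier of the stand, 116 mm over its rim, 8 mm thick, level. Origin that of the stand; its centre at stand (18, -88, 268) mm, above the finger rings: the tool cannot come straight down on them, but leaning with the plate (fingers along plate -z) it passes in front of the rim.
- tape: Roll of masking tape, 78 mm across, 19 mm high, flat on the worktop on the robot's side of the stand; origin under its middle.
- pliers: Red pliers, 134 mm, lying behind the left half of the stand; origin under the middle.
- tin: Round open grey tin, 62 mm across, 38 mm high, behind the stand; origin under its middle.
- flux: Brown bottle, 36 mm across, 70 mm high, behind the stand; origin under its middle.
- screwdriver: Red screwdriver, 158 mm, lying in front and left of the stand; origin under the middle.

How it is judged (in metres and radians):
On the way, in this order (a step that is already met when the one before it is completed fails the run):
1. the ratchet is released and the handle has sprung open (value of joint handle above 0.13 rad), for 0.2 s.
2. with the forceps open, the bar is pushed in against the stop pin (y of bar in the frame of stand below 0.094 m and value of joint handle above 0.1 rad), for 0.1 s.
At the end, for the whole second after the job is handed in: The handle is locked on the middle tooth (reads -0.012 to 0.040 rad), the bar lies straight in its rest, its end within 3 mm of the stop pin, the moving jaw presses it with more than 2 N, and it is at rest (value of joint handle between -0.012 and 0.04 rad and y of bar in the frame of stand between 0.087 and 0.094 m and z of bar in the frame of stand between 0.0816489 and 0.089649 m and angle between the y axis of bar and the y axis of stand, either way round below 0.05 rad and contact force between bar and jaw above 2 N and linear speed of bar below 0.01 m/s); the robot touches nothing.
It fails at once if the magnifier is touched (more than 2 N) (contact force between anything else and magnifier above 2 N).
It fails at once if the tape, pliers, tin, bottle or screwdriver is moved by more than 25 mm (distance of any of tape, pliers, tin, flux, screwdriver from where it was at the start of the episode above 0.025 m).
It also fails if it takes over 54 s, if anything falls off the work surface, if the arm or the gripper's body presses on something with over 40 N, if the wrist force passes 120 N, or if a joint passes its speed limit or range.

## Working session

There is one attempt and no reset: what is moved stays moved. The work goes in short steps, Python scripts to look and compute and a tool call to move; the robot and the scene stay as the last step left them, time stands still between calls to the robot, and variables do not carry over. Pictures are saved under pics/ and viewed, at most 10 in all, crops included, and the job is handed in when it is done.

Besides the shell and the picture viewer there is one more tool, called after ">>>" by a JSON object that holds its "fn" and its "kwargs". send_rows: Moves the arm, as the interface text tells. Its arguments: {"type":"object","properties":{"plan":{"type":"array"},"squeeze":{"type":"number"}},"required":["plan"]}

```bash
mkdir -p pics
python3 - <<'E'
from rig import sensors, viewer
import cv2
s=sensors.observe(); print(s)
for n in ("scene","top"):
    im=viewer.capture(n); cv2.imwrite(f"pics/{n}0.png",im)
    c=viewer.calibration(n); print(n,c)
E
```

```text
{'clock': 0.0, 'qpos': array([-1.23899312e+00,  1.50962773e-01,  1.43799364e+00,  1.34340402e-05,
        1.55382171e+00, -1.34001450e-01]), 'joint_velocities': array([ 0.0025292 ,  0.00052288, -0.00107777, -0.00058562, -0.00035976,
        0.00061848]), 'effort': array([ 5.54413127e-04, -7.13064051e+01, -5.70879686e+01, -2.45494784e-04,
        8.96778947e-03,  1.04229102e-04]), 'eef_pos': array([ 258.162815  , -513.51709481,  230.70730903]), 'tool_rot': array([-3.05562259e+00, -7.24814366e-01,  1.62810263e-04]), 'wrist_force': array([0.8075569 , 0.39614335, 0.78399138]), 'torque': array([-0.01679734, -0.04829239,  0.02733464]), 'grip_force': 0.0, 'grip_width': 85.52108753469417}
scene {'fovy': 55.259681612991486, 'cx': 324.45520246867704, 'cy': 243.43041093113004, 'R': array([[-0.73259479, -0.6806457 ,  0.00512855],
       [-0.35683031,  0.37762668, -0.85444147],
       [ 0.57963523, -0.62778939, -0.51952236]]), 't': array([454.84075758, 265.93818608, 630.81828386])}
top {'fovy': 51.1635827657189, 'cx': 320.3342273658094, 'cy': 238.32633494703728, 'R': array([[-0.01512444, -0.99878628, -0.04687455],
       [-0.99709664,  0.01856469, -0.07384874],
       [ 0.07462932,  0.04562154, -0.99616723]]), 't': array([ 97.2389625 , 551.89283643, 894.22181418])}
```

View pics/scene0.png

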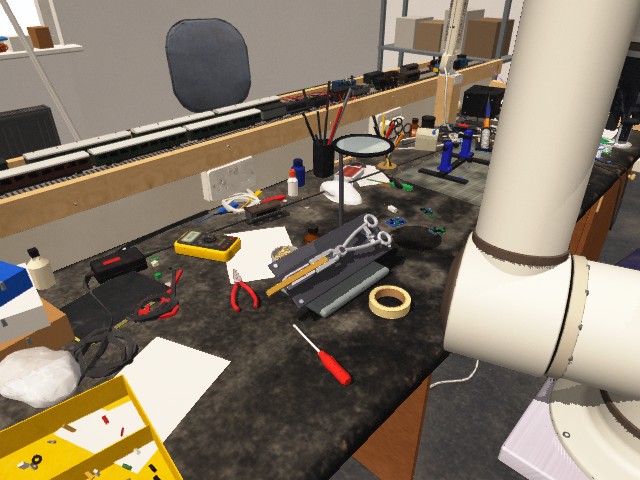

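View pics/top0.png

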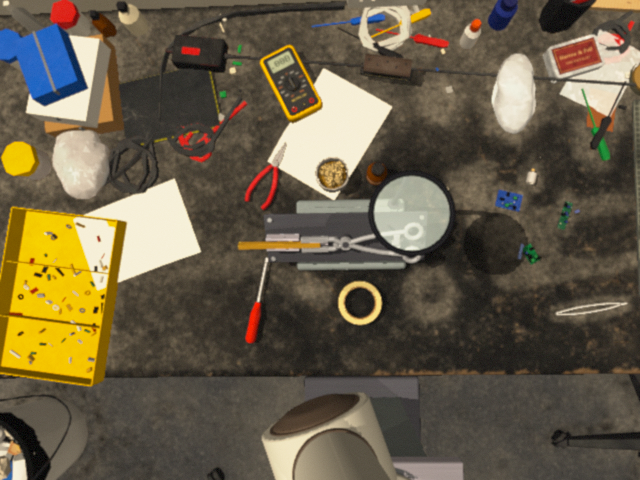

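The scene picture shows the stand with the forceps near (335,255) and the tape at (390,300). In the top picture the stand is at about (345,240), the pivot about (345,243), the magnifier at (411,215), and the bar's left end about (239,245). Next I'll enlarge both views for a pose fit.

Run:
```python
import cv2,numpy as np
a=cv2.imread("pics/top0.png")[190:280,230:470]; b=cv2.imread("pics/scene0.png")[205:325,255:415]
a=cv2.resize(a,(800,300),interpolation=cv2.INTER_CUBIC)
b=cv2.resize(b,(400*1,300),interpolation=cv2.INTER_CUBIC)
cv2.imwrite("pics/cropA.png",a)
b=cv2.imread("pics/scene0.png")[205:325,255:415]
cv2.imwrite("pics/cropB.png",cv2.resize(b,(800,600),interpolation=cv2.INTER_CUBIC))
```

```text
(no output)
```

View pics/cropA.png

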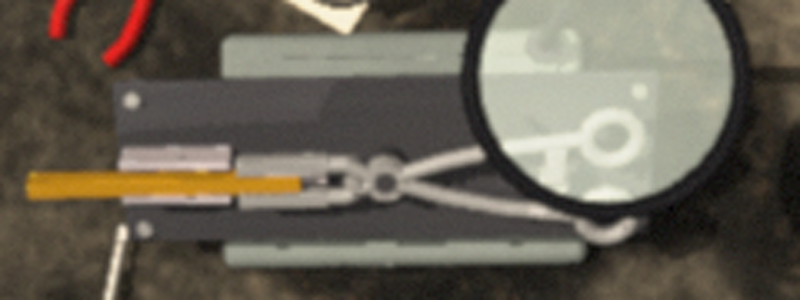

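View pics/cropB.png

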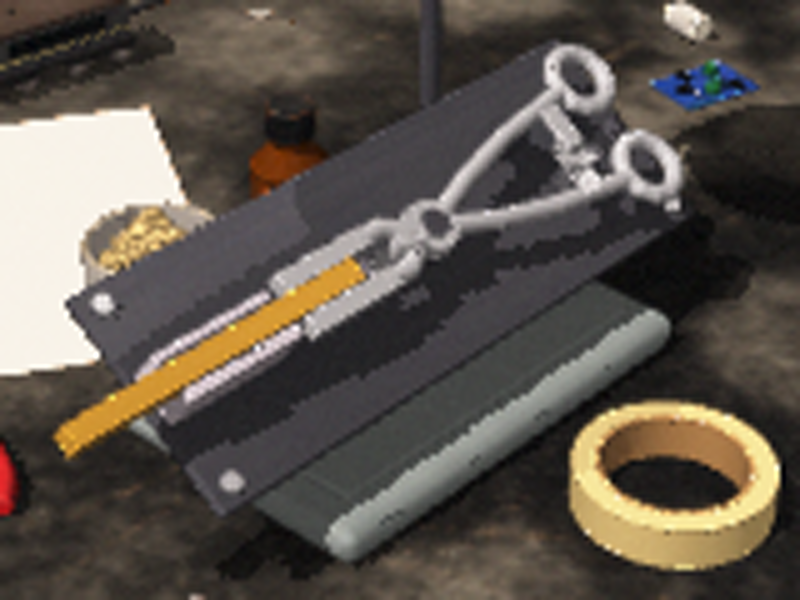

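Crop A shows the pivot at (386,182), the fixed ring at (611,137) and the bar ends at (27,185) and (300,184). Crop B shows the pivot at (434,224), the rings at (579,80) and (646,166), the plate corners at (70,302), (222,513) and (553,42), and the bar ends at (65,440) and (357,268).

```bash
cat > h.py <<'E'
import numpy as np
from scipy.spatial.transform import Rotation as Ro
from rig import sensors, viewer
a=np.radians(35)
RP=np.array([[np.cos(a),0,-np.sin(a)],[0,1,0],[np.sin(a),0,np.cos(a)]])
def p2w(P,p):  # plate->world, P=(x,y,yaw)
    s=RP@np.asarray(p,float)+[0,0,75]
    return Ro.from_euler('z',P[2]).apply(s)+[P[0],P[1],0]
def proj(c,X):
    v=c["R"]@X+c["t"]; f=240/np.tan(np.radians(c["fovy"]/2))
    return np.array([c["cx"]+f*v[0]/v[2],c["cy"]+f*v[1]/v[2]])
E
python3 - <<'E'
from h import *
from scipy.optimize import least_squares
ct,cs=viewer.calibration("top"),viewer.calibration("scene")
T=lambda x,y:(ct,np.array([229.65+x*.3,189.65+y*.3])); S=lambda x,y:(cs,np.array([254.6+x*.2,204.6+y*.2]))
obs=[((0,0,22),T(386,182)),((22,-113,18),T(611,137)),((48,138,0),T(113,83)),((-48,138,0),T(122,240)),
((0,0,22),S(434,224)),((22,-113,18),S(579,80)),((-24,-113,18),S(646,166)),((48,138,0),S(70,302)),((-48,138,0),S(222,513)),((48,-138,0),S(553,42)),
(('b',-70,23),T(300,184)),(('b',70,23),T(27,185)),(('b',-70,23),S(357,268)),(('b',70,23),S(64,437))]
def res(q):
    r=[]
    for p,(c,uv) in obs:
        if p[0]=='b': p=(0,q[3]+p[1],p[2])
        r.append(proj(c,p2w(q,p))-uv)
    return np.ravel(r)
s=least_squares(res,[550,0,0,110],loss='soft_l1',x_scale=[10,10,.1,10])
print(s.x,np.round(res(s.x).reshape(-1,2),1))
P=s.x
for n,p in dict(ring=(-24,-113,18),bar=(0,P[3]+70,18)).items(): print(n,p2w(P,p))
E
```

```text
[ 5.50276457e+02  4.32239151e+01 -5.47108851e-03  1.12882068e+02] [[-0.5 -0.1]
 [ 0.2 -0.1]
 [-1.  -0.5]
 [ 1.4 -0. ]
 [-0.  -0.2]
 [-0.   0.1]
 [ 0.4  0.4]
 [-1.2 -1.1]
 [ 0.3  0.9]
 [ 0.8 -1.3]
 [-0.1 -0.1]
 [-0.6  0.6]
 [ 0.1 -0.3]
 [ 0.5 -0.3]]
ring [519.67465066 -69.61034928  75.97890232]
bar [540.95279439 226.15973102  89.7447368 ]
```

The fit is good: stand at (550.3, 43.2), yaw −0.3°, bar origin at plate y≈113, which is 22 mm short. The moves keep the tool vertical, so I'll use the front finger of the open gripper. It stands out past the body, so the body can stay in front of the rim. First I turn the tool's y axis to face the ring.

>>> {"fn": "send_rows", "kwargs": {"plan": [{"turn":-7},{"turn":-7},{"turn":-7},{"turn":-7},{"turn":-7}]}}

```text
validation failed for argument at $.pl...
```

>>> {"fn": "send_rows", "kwargs": {"plan": [{"turn":-7},{"turn":-7},{"turn":-7},{"turn":-7},{"turn":-7}]}}

```text
validation failed for argument at $.pl...
```

>>> {"fn": "send_rows", "kwargs": {"plan": [{"turn":-7},{"turn":-7},{"turn":-6},{"dx":2.4,"dy":3},{"dx":2.4,"dy":3}]}}

```text
validation failed for argument at $.pl...
```

>>> {"fn": "send_rows", "kwargs": {"plan": [{"dx":2.4,"dy":3},{"dx":2.4,"dy":3},{"dx":2.4,"dy":3},{"dx":2.4,"dy":3},{"dx":2.4,"dy":3}]}}

```text
validation failed for argument at $.pl...
```

>>> {"fn": "send_rows", "kwargs": {"plan": [{"dx":2.4,"dy":3},{"dx":2.4,"dy":3},{"dx":2.4,"dy":3},{"dx":2.4,"dy":3},{}]}}

```text
validation failed for argument at $.pl...
```

Run:
```python
from h import *
import cv2
s=sensors.observe(); print(s["clock"],s["eef_pos"],s["qpos"],Ro.from_rotvec(s["tool_rot"]).as_matrix().round(3),s["wrist_force"])
a=viewer.capture("scene");b=viewer.capture("wrist")
cv2.imwrite("pics/s1.png",a);
# profile guides: tool axis points at heights above TCP
c=viewer.calibration("scene")
for h in (0,13,73,150,200,250): print(h,proj(c,s["eef_pos"]+[0,0,h]).round())
cv2.imwrite("pics/m1.png",np.vstack([cv2.resize(a[60:360,240:640],(800,600))[:, :]])) 
w=viewer.calibration("wrist"); R=Ro.from_rotvec(s["tool_rot"]).as_matrix()
C=-w["R"].T@w["t"]; print("cam in tool",R.T@(C-s["eef_pos"]), "dir",R.T@w["R"][2])
```

```text
0.1 [ 258.18540548 -513.55955086  230.76284614] [-1.23896302e+00  1.50941576e-01  1.43790630e+00 -1.63918017e-05
  1.55377166e+00 -1.34029811e-01] [[ 0.893  0.449 -0.   ]
 [ 0.449 -0.893  0.001]
 [ 0.    -0.001 -1.   ]] [-0.29568746  0.15084725 -0.31525349]
0 [612. 142.]
13 [614. 136.]
73 [624. 108.]
150 [637.  68.]
200 [646.  41.]
250 [656.  12.]
cam in tool [ 7.66483333e+01 -1.11991503e-02 -1.43499394e+02] dir [-2.98858105e-01  7.07146397e-04  9.54297298e-01]
```

View pics/m1.png

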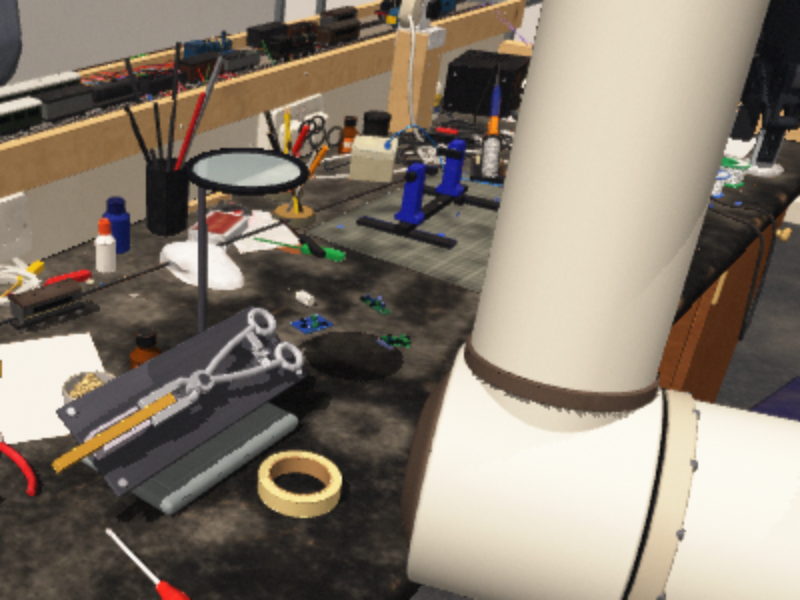

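The rows were refused and nothing moved. I'll try again with every key present.

>>> {"fn": "send_rows", "kwargs": {"plan": [{"dx":0,"dy":0,"dz":0,"turn":-7,"jaw":8.5}]}}

```text
clock: 0.28
eef_pos: [258.2, -513.7, 231.0]
tool_rot: [-3.008, -0.906, 0.0]
wrist_force: [-0.4, 0.8, 1.3]
grip_width: 85.0
grip_force: 0.0
```

>>> {"fn": "send_rows", "kwargs": {"plan": [{"dx":0,"dy":0,"dz":0,"turn":-7,"jaw":8.5},{"dx":0,"dy":0,"dz":0,"turn":-7,"jaw":8.5},{"dx":0,"dy":0,"dz":0,"turn":-7,"jaw":8.5},{"dx":0,"dy":0,"dz":0,"turn":-7,"jaw":8.5},{"dx":0,"dy":0,"dz":0,"turn":-7,"jaw":8.5}]}}

```text
clock: 0.7
eef_pos: [258.2, -513.6, 231.1]
tool_rot: [-2.588, -1.78, -0.0]
wrist_force: [-0.6, -0.4, -0.4]
grip_width: 84.6
grip_force: 0.0
```

>>> {"fn": "send_rows", "kwargs": {"plan": [{"dx":0,"dy":0,"dz":0,"turn":-7,"jaw":8.5},{"dx":0,"dy":0,"dz":0,"turn":-7,"jaw":8.5},{"dx":0,"dy":0,"dz":0,"turn":-7,"jaw":8.5},{"dx":0,"dy":0,"dz":0,"turn":-7,"jaw":8.5},{"dx":0,"dy":0,"dz":0,"turn":-7,"jaw":8.5}]}}

```text
clock: 1.12
eef_pos: [258.2, -513.7, 231.1]
tool_rot: [-1.933, -2.476, -0.0]
wrist_force: [-0.7, -0.1, 0.3]
grip_width: 85.0
grip_force: 0.0
```

>>> {"fn": "send_rows", "kwargs": {"plan": [{"dx":0,"dy":0,"dz":0,"turn":-7,"jaw":8.5},{"dx":0,"dy":0,"dz":0,"turn":-6,"jaw":8.5},{"dx":2.4,"dy":3,"dz":0,"turn":0,"jaw":8.5},{"dx":2.4,"dy":3,"dz":0,"turn":0,"jaw":8.5},{"dx":2.4,"dy":3,"dz":0,"turn":0,"jaw":8.5}]}}

```text
clock: 1.53
eef_pos: [306.3, -407.8, 230.7]
tool_rot: [-1.65, -2.672, -0.001]
wrist_force: [2.0, -0.0, 0.6]
grip_width: 85.0
grip_force: 0.0
```

>>> {"fn": "send_rows", "kwargs": {"plan": [{"dx":2.4,"dy":3,"dz":0,"turn":0,"jaw":8.5},{"dx":2.4,"dy":3,"dz":0,"turn":0,"jaw":8.5},{"dx":2.4,"dy":3,"dz":0,"turn":0,"jaw":8.5},{"dx":2.4,"dy":3,"dz":0,"turn":0,"jaw":8.5},{"dx":2.4,"dy":3,"dz":0,"turn":0,"jaw":8.5}]}}

```text
clock: 1.95
eef_pos: [386.7, -232.6, 231.3]
tool_rot: [1.649, 2.674, 0.0]
wrist_force: [0.9, 0.7, 0.1]
grip_width: 84.9
grip_force: 0.0
```

>>> {"fn": "send_rows", "kwargs": {"plan": [{"dx":2.4,"dy":3,"dz":0,"turn":0,"jaw":8.5},{"dx":2.4,"dy":3,"dz":0,"turn":0,"jaw":8.5},{"dx":2.4,"dy":3,"dz":0,"turn":0,"jaw":8.5},{"dx":0,"dy":0,"dz":0,"turn":0,"jaw":8.5},{"dx":0,"dy":0,"dz":0,"turn":0,"jaw":8.5}]}}

```text
clock: 2.37
eef_pos: [435.0, -127.9, 231.3]
tool_rot: [-1.644, -2.677, -0.0]
wrist_force: [0.3, -0.3, 0.9]
grip_width: 85.0
grip_force: 0.0
```

Run:
```python
from h import *
import cv2
s=sensors.observe(); print(s["clock"],s["eef_pos"],s["qpos"].round(3),Ro.from_rotvec(s["tool_rot"]).as_matrix().round(3),s["wrist_force"])
a=viewer.capture("scene");
c=viewer.calibration("scene")
pts={h:proj(c,s["eef_pos"]+[0,0,h]) for h in (0,13,73,150,200,250,300)}
print({h:((p-[240,0])*[2,2]).round() for h,p in pts.items()})
cv2.imwrite("pics/s1.png",cv2.resize(a[0:300,240:640],(800,600),interpolation=cv2.INTER_CUBIC))
```

```text
2.3667 [ 434.96517333 -127.89858181  231.26792999] [-0.456 -0.107  1.7    0.     1.548 -0.926] [[-0.453  0.892 -0.   ]
 [ 0.892  0.453  0.   ]
 [ 0.    -0.    -1.   ]] [ 0.34175464 -0.26050493  0.86823734]
{0: array([413., 340.]), 13: array([415., 326.]), 73: array([425., 262.]), 150: array([439., 171.]), 200: array([449., 107.]), 250: array([459.,  38.]), 300: array([470., -36.])}
```

View pics/s1.png

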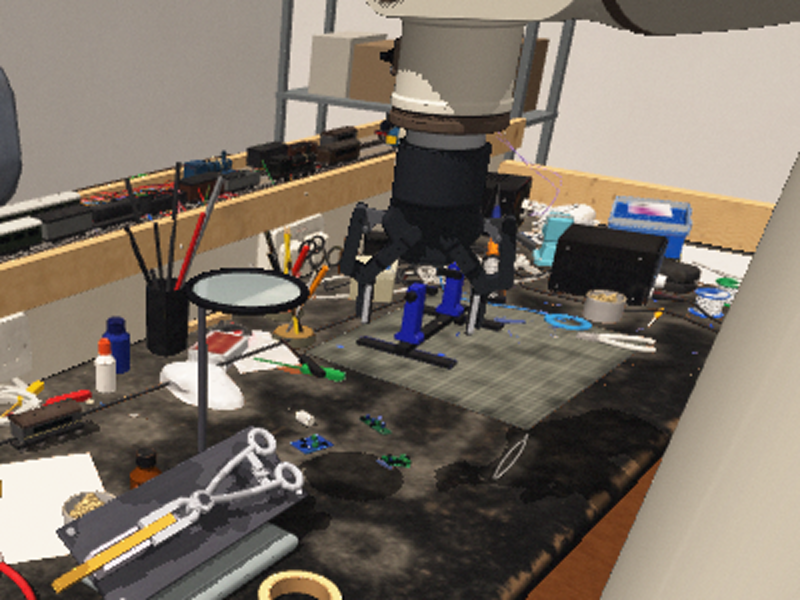

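The picture shows the gripper at (440,230), with its fingertips at about (363,310) and (472,325). The wrist above it is a cylinder of about 40 mm radius, edges near (388,100) and (512,100). With the tool axis 107 mm from the magnifier's centre the wrist clears the rim by about 8 mm, and the front fingertip lands on the ring. I'll go down clear of the rim first, then in.

>>> {"fn": "send_rows", "kwargs": {"plan": [{"dx":0,"dy":0,"dz":3.4,"turn":0,"jaw":8.5},{"dx":0,"dy":0,"dz":3.4,"turn":0,"jaw":8.5},{"dx":0,"dy":0,"dz":3.4,"turn":0,"jaw":8.5},{"dx":0,"dy":0,"dz":3.4,"turn":0,"jaw":8.5},{"dx":0.3,"dy":1.2,"dz":0,"turn":0,"jaw":8.5}]}}

```text
clock: 2.83
eef_pos: [440.0, -122.3, 89.4]
tool_rot: [-1.648, -2.665, 0.002]
wrist_force: [-1.0, 0.9, -0.6]
grip_width: 85.0
grip_force: 0.0
```

>>> {"fn": "send_rows", "kwargs": {"plan": [{"dx":0.3,"dy":1.2,"dz":0,"turn":0,"jaw":8.5},{"dx":0.3,"dy":1.2,"dz":0,"turn":0,"jaw":8.5},{"dx":0.4,"dy":1.3,"dz":0,"turn":0,"jaw":8.5},{"dx":0,"dy":0,"dz":0,"turn":0,"jaw":8.5},{"dx":0,"dy":0,"dz":0,"turn":0,"jaw":8.5}]}}

```text
clock: 3.25
eef_pos: [473.3, -96.0, 96.2]
tool_rot: [1.647, 2.674, 0.0]
wrist_force: [0.1, 0.5, -0.1]
grip_width: 85.1
grip_force: 0.0
```

Run:
```python
from h import *
import cv2
s=sensors.observe(); print(s["clock"],s["eef_pos"],s["wrist_force"])
a=viewer.capture("scene");
c=viewer.calibration("scene")
P=[550.28,43.22,-.0055]
q=lambda X:((proj(c,X)-[300,60])*4).round()
e=s["eef_pos"]; R=Ro.from_rotvec(s["tool_rot"]).as_matrix()
print("tip",q(e+R@[0,46,-13]),"ring",q(p2w(P,(-24,-113,18))),"axis270",q(np.array([e[0],e[1],268])))
cv2.imwrite("pics/s2.png",cv2.resize(a[60:210,300:500],(800,600),interpolation=cv2.INTER_CUBIC))
```

```text
3.25 [473.32585743 -96.01989384  96.16579573] [ 0.12422101  0.52313392 -0.05475481]
tip [357. 655.] ring [337. 713.] axis270 [486. 360.]
```

View pics/s2.png

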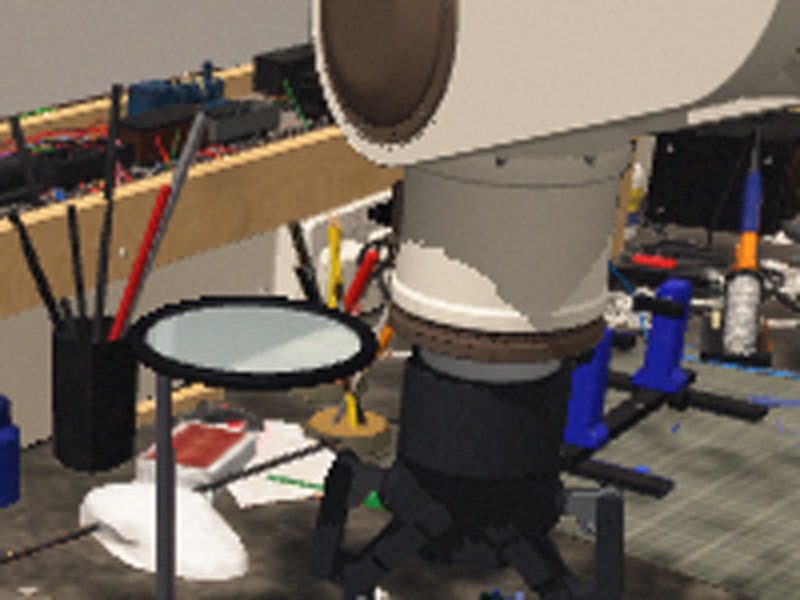

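The picture shows the magnifier rim's right edge at (380,340) and the wrist cylinder's left edge at (388,320). They are clear of each other, and the forearm is well above. Now down onto the ring.

>>> {"fn": "send_rows", "kwargs": {"plan": [{"dx":0.2,"dy":0,"dz":1,"turn":0,"jaw":8.5},{"dx":0,"dy":0,"dz":1,"turn":0,"jaw":8.5},{"dx":0,"dy":0,"dz":0.4,"turn":0,"jaw":8.5},{"dx":0,"dy":0,"dz":0,"turn":0,"jaw":8.5},{"dx":0,"dy":0,"dz":0,"turn":0,"jaw":8.5}]}}

```text
clock: 3.72
eef_pos: [471.2, -94.3, 70.9]
tool_rot: [-1.649, -2.673, 0.0]
wrist_force: [0.9, 0.1, 0.6]
grip_width: 85.4
grip_force: 0.0
```

>>> {"fn": "send_rows", "kwargs": {"plan": [{"dx":0,"dy":0,"dz":0.3,"turn":0,"jaw":8.5},{"dx":0,"dy":0,"dz":0,"turn":0,"jaw":8.5}]}}

```text
clock: 3.88
eef_pos: [471.5, -94.3, 68.1]
tool_rot: [-1.649, -2.674, -0.0]
wrist_force: [-0.1, 0.1, 0.1]
grip_width: 85.0
grip_force: 0.0
```

>>> {"fn": "send_rows", "kwargs": {"plan": [{"dx":0,"dy":0,"dz":0.3,"turn":0,"jaw":8.5},{"dx":0,"dy":0,"dz":0,"turn":0,"jaw":8.5}]}}

```text
clock: 4.05
eef_pos: [471.5, -94.2, 65.1]
tool_rot: [-1.649, -2.674, -0.0]
wrist_force: [-1.0, 1.5, 1.8]
grip_width: 85.0
grip_force: 1.4
```

>>> {"fn": "send_rows", "kwargs": {"plan": [{"dx":0,"dy":0,"dz":0.3,"turn":0,"jaw":8.5},{"dx":0,"dy":0,"dz":0,"turn":0,"jaw":8.5}]}}

```text
clock: 4.22
eef_pos: [471.6, -94.1, 62.2]
tool_rot: [-1.649, -2.674, -0.0]
wrist_force: [-2.0, -1.3, 1.5]
grip_width: 84.6
grip_force: 1.8
```

>>> {"fn": "send_rows", "kwargs": {"plan": [{"dx":0,"dy":0,"dz":0.3,"turn":0,"jaw":8.5},{"dx":0,"dy":0,"dz":0,"turn":0,"jaw":8.5}]}}

```text
clock: 4.38
eef_pos: [471.5, -94.2, 58.9]
tool_rot: [-1.649, -2.674, 0.0]
wrist_force: [-0.6, -1.1, 2.4]
grip_width: 85.3
grip_force: 1.5
```

>>> {"fn": "send_rows", "kwargs": {"plan": [{"dx":0,"dy":0,"dz":0.3,"turn":0,"jaw":8.5},{"dx":0,"dy":0,"dz":0,"turn":0,"jaw":8.5}]}}

```text
clock: 4.55
eef_pos: [471.5, -94.3, 56.0]
tool_rot: [-1.649, -2.674, 0.0]
wrist_force: [-0.7, -1.6, 3.9]
grip_width: 85.0
grip_force: 1.9
```

>>> {"fn": "send_rows", "kwargs": {"plan": [{"dx":0,"dy":0,"dz":0.2,"turn":0,"jaw":8.5},{"dx":0,"dy":0,"dz":0,"turn":0,"jaw":8.5}]}}

```text
clock: 4.72
eef_pos: [471.5, -94.3, 54.1]
tool_rot: [-1.649, -2.674, 0.0]
wrist_force: [-1.4, -1.1, 3.5]
grip_width: 84.8
grip_force: 2.3
```

>>> {"fn": "send_rows", "kwargs": {"plan": [{"dx":0,"dy":0,"dz":0.2,"turn":0,"jaw":8.5},{"dx":0,"dy":0,"dz":0,"turn":0,"jaw":8.5}]}}

```text
clock: 4.88
eef_pos: [471.5, -94.3, 52.2]
tool_rot: [-1.649, -2.674, -0.0]
wrist_force: [-1.2, -1.9, 5.0]
grip_width: 84.8
grip_force: 2.6
```

Run:
```python
from h import *
import cv2
s=sensors.observe(); print(s["clock"],s["eef_pos"],s["wrist_force"])
a=viewer.capture("scene"); w=viewer.capture("wrist")
A=cv2.resize(a[190:290,340:440],(400,400),interpolation=cv2.INTER_CUBIC)
cv2.imwrite("pics/s3.png",np.hstack([A,cv2.resize(w,(533,400))[:,:400]]))
cv2.imwrite("pics/w3.png",w)
```

```text
4.8833 [471.53296988 -94.26729632  52.17680265] [-1.15808913 -1.86712415  4.99671474]
```

View pics/s3.png

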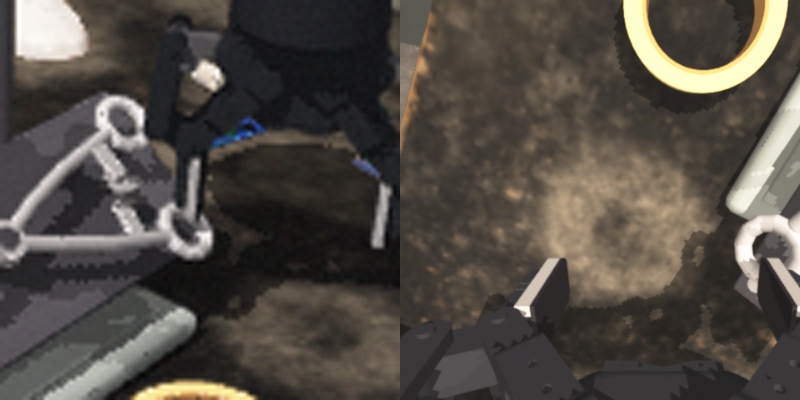

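The left half shows the fingertip pressing on the moving ring at (185,225). In the right half the ring is under the right finger at (765,245). I'll press a little further.

>>> {"fn": "send_rows", "kwargs": {"plan": [{"dx":0,"dy":0,"dz":0.2,"turn":0,"jaw":8.5},{"dx":0,"dy":0,"dz":0,"turn":0,"jaw":8.5}]}}

```text
clock: 5.15
eef_pos: [471.6, -94.2, 50.3]
tool_rot: [1.649, 2.674, 0.0]
wrist_force: [-1.1, -2.2, 6.3]
grip_width: 85.0
grip_force: 2.9
```

>>> {"fn": "send_rows", "kwargs": {"plan": [{"dx":0,"dy":0,"dz":0.2,"turn":0,"jaw":8.5},{"dx":0,"dy":0,"dz":0,"turn":0,"jaw":8.5}]}}

```text
clock: 5.32
eef_pos: [471.7, -94.3, 48.4]
tool_rot: [1.649, 2.674, 0.0]
wrist_force: [-1.4, -1.3, 8.1]
grip_width: 85.1
grip_force: 3.9
```

>>> {"fn": "send_rows", "kwargs": {"plan": [{"dx":0.1,"dy":-0.19,"dz":0.15,"turn":0,"jaw":8.5},{"dx":0.1,"dy":-0.19,"dz":0.15,"turn":0,"jaw":8.5},{"dx":0.1,"dy":-0.19,"dz":0.15,"turn":0,"jaw":8.5},{"dx":0,"dy":0,"dz":0,"turn":0,"jaw":8.5}]}}

```text
clock: 5.65
eef_pos: [465.0, -94.2, 44.0]
tool_rot: [1.649, 2.674, -0.0]
wrist_force: [-2.2, -2.9, 7.1]
grip_width: 84.9
grip_force: 4.0
```

>>> {"fn": "send_rows", "kwargs": {"plan": [{"dx":0.1,"dy":-0.19,"dz":0.15,"turn":0,"jaw":8.5},{"dx":0.1,"dy":-0.19,"dz":0.15,"turn":0,"jaw":8.5},{"dx":0.1,"dy":-0.19,"dz":0.15,"turn":0,"jaw":8.5},{"dx":0.1,"dy":-0.19,"dz":0.15,"turn":0,"jaw":8.5},{"dx":0,"dy":0,"dz":0,"turn":0,"jaw":8.5}]}}

```text
clock: 6.07
eef_pos: [455.9, -93.9, 37.5]
tool_rot: [-1.648, -2.673, 0.0]
wrist_force: [-3.0, -1.5, 4.0]
grip_width: 84.9
grip_force: 3.0
```

Run:
```python
from h import *
import cv2
s=sensors.observe(); print(s["clock"],s["eef_pos"],s["wrist_force"])
a=viewer.capture("scene"); cv2.imwrite("pics/s4f.png",a)
c=viewer.calibration("scene"); P=[550.28,43.22,-.0055]
for p in ((-24,-113,18),(-41,-108,18)): print(((proj(c,p2w(P,p))-[330,180])*5).round())
cv2.imwrite("pics/s4.png",cv2.resize(a[180:300,330:490],(800,600),interpolation=cv2.INTER_CUBIC))
```

```text
6.0667 [455.90670469 -93.85472481  37.53765522] [-3.00913407 -1.4624266   3.9663593 ]
[271. 291.]
[289. 328.]
```

>>> {"fn": "send_rows", "kwargs": {"plan": [{"dx":0,"dy":-0.2,"dz":-0.6,"turn":0,"jaw":8.5},{"dx":0,"dy":-0.2,"dz":-1,"turn":0,"jaw":8.5},{"dx":0,"dy":-1,"dz":-2,"turn":0,"jaw":8.5},{"dx":0,"dy":-2,"dz":0,"turn":0,"jaw":8.5},{"dx":0,"dy":0,"dz":0,"turn":0,"jaw":8.5}]}}

```text
clock: 6.53
eef_pos: [425.1, -110.0, 75.5]
tool_rot: [1.648, 2.672, 0.0]
wrist_force: [-1.0, -0.1, -0.4]
grip_width: 84.8
grip_force: 0.0
```

Run:
```python
from h import *
import cv2
s=sensors.observe(); print(s["clock"],s["eef_pos"],s["wrist_force"])
a=viewer.capture("scene"); cv2.imwrite("pics/s4f.png",a)
c=viewer.calibration("scene"); P=[550.28,43.22,-.0055]
for p in ((-24,-113,18),(-41,-108,18)): print(((proj(c,p2w(P,p))-[330,180])*5).round())
cv2.imwrite("pics/s4.png",cv2.resize(a[180:300,330:490],(800,600),interpolation=cv2.INTER_CUBIC))
```

```text
6.5333 [ 425.13837497 -110.03607417   75.46523226] [-1.04711972 -0.05530939 -0.35300041]
[271. 291.]
[289. 328.]
```

View pics/s4.png

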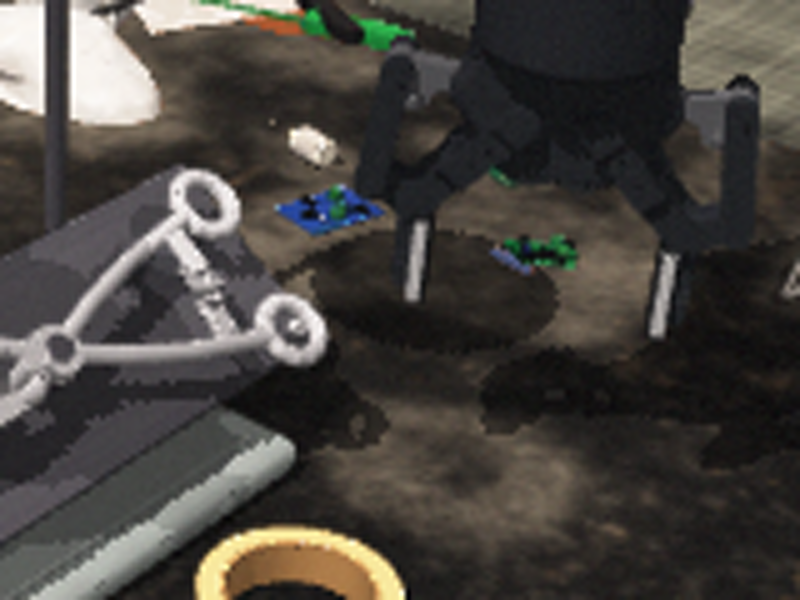

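The ring is at (291,329), where the model puts it fully open (289,328), so the ratchet is released. Next I square up the tool, close the fingers and go round to the bar's left end.

>>> {"fn": "send_rows", "kwargs": {"plan": [{"dx":0,"dy":0,"dz":-2.5,"turn":6.8,"jaw":0},{"dx":0,"dy":0,"dz":-2.5,"turn":6.8,"jaw":0},{"dx":0,"dy":0,"dz":-2.5,"turn":6.8,"jaw":0},{"dx":0,"dy":0,"dz":0,"turn":6.5,"jaw":0},{"dx":4,"dy":0,"dz":0,"turn":0,"jaw":0}]}}

```text
clock: 7.0
eef_pos: [427.8, -73.0, 150.6]
tool_rot: [2.237, 2.2, 0.001]
wrist_force: [1.8, 1.8, -1.3]
grip_width: 25.3
grip_force: 0.0
```

>>> {"fn": "send_rows", "kwargs": {"plan": [{"dx":4,"dy":0,"dz":0,"turn":0,"jaw":0},{"dx":4,"dy":0,"dz":0,"turn":0,"jaw":0},{"dx":4,"dy":0,"dz":0,"turn":0,"jaw":0},{"dx":4,"dy":0,"dz":0,"turn":0,"jaw":0},{"dx":4,"dy":0,"dz":0,"turn":0,"jaw":0}]}}

```text
clock: 7.42
eef_pos: [426.9, 133.2, 149.5]
tool_rot: [2.225, 2.217, 0.002]
wrist_force: [2.4, -0.9, 0.1]
grip_width: 0.0
grip_force: 0.0
```

>>> {"fn": "send_rows", "kwargs": {"plan": [{"dx":4,"dy":0,"dz":0,"turn":0,"jaw":0},{"dx":4,"dy":0,"dz":0,"turn":0,"jaw":0},{"dx":4,"dy":0,"dz":0,"turn":0,"jaw":0},{"dx":0,"dy":0,"dz":0,"turn":0,"jaw":0},{"dx":0,"dy":0,"dz":0,"turn":0,"jaw":0}]}}

```text
clock: 7.83
eef_pos: [427.1, 253.0, 148.8]
tool_rot: [-2.221, -2.221, 0.0]
wrist_force: [-0.1, -0.3, -0.2]
grip_width: 0.1
grip_force: 0.0
```

Run:
```python
from h import *
s=sensors.observe(); print(s["clock"],s["eef_pos"],s["wrist_force"],s["grip_width"]);print(Ro.from_rotvec(s["tool_rot"]).as_matrix().round(3))
P=[550.28,43.22,-.0055]
for n,p in dict(barend=(0,182.9,18),home=(0,161,18),openedge=(-58,-108,18),midedge=(-41,-113,18)).items(): print(n,p2w(P,p).round(1))
```

```text
7.8333 [427.09022937 253.01658777 148.81240342] [-0.135597   -0.25978768 -0.22800371] 0.062362433348587896
[[ 0.  1. -0.]
 [ 1. -0.  0.]
 [ 0. -0. -1.]]
barend [541.  226.2  89.7]
home [540.8 204.3  89.7]
openedge [491.9 -64.5  56.5]
midedge [505.7 -69.5  66.2]
```

>>> {"fn": "send_rows", "kwargs": {"plan": [{"dx":0,"dy":3.8,"dz":0,"turn":0,"jaw":0},{"dx":0,"dy":3.8,"dz":0,"turn":0,"jaw":0},{"dx":0,"dy":3.8,"dz":1,"turn":0,"jaw":0},{"dx":0,"dy":0,"dz":3,"turn":0,"jaw":0},{"dx":0,"dy":0,"dz":3,"turn":0,"jaw":0}]}}

```text
clock: 8.25
eef_pos: [544.0, 249.1, 78.5]
tool_rot: [2.228, 2.214, 0.003]
wrist_force: [0.2, 1.0, -0.9]
grip_width: -0.1
grip_force: 0.0
```

>>> {"fn": "send_rows", "kwargs": {"plan": [{"dx":0,"dy":0,"dz":0,"turn":0,"jaw":0},{"dx":-0.5,"dy":0,"dz":0,"turn":0,"jaw":0},{"dx":-0.5,"dy":0,"dz":0,"turn":0,"jaw":0},{"dx":-0.3,"dy":0,"dz":0,"turn":0,"jaw":0},{"dx":-0.3,"dy":0,"dz":0,"turn":0,"jaw":0}]}}

```text
clock: 8.67
eef_pos: [542.1, 234.1, 81.0]
tool_rot: [2.225, 2.216, 0.005]
wrist_force: [-0.1, 2.2, 0.3]
grip_width: -0.0
grip_force: 0.8
```

>>> {"fn": "send_rows", "kwargs": {"plan": [{"dx":-0.3,"dy":0,"dz":0,"turn":0,"jaw":0},{"dx":-0.3,"dy":0,"dz":0,"turn":0,"jaw":0},{"dx":-0.3,"dy":0,"dz":0,"turn":0,"jaw":0},{"dx":-0.3,"dy":0,"dz":0,"turn":0,"jaw":0}]}}

```text
clock: 9.0
eef_pos: [541.4, 222.2, 79.2]
tool_rot: [2.225, 2.217, 0.001]
wrist_force: [-0.0, 1.2, 1.9]
grip_width: 0.2
grip_force: 0.9
```

>>> {"fn": "send_rows", "kwargs": {"plan": [{"dx":-0.3,"dy":0,"dz":0,"turn":0,"jaw":0},{"dx":-0.2,"dy":0,"dz":0,"turn":0,"jaw":0},{"dx":0,"dy":0,"dz":0,"turn":0,"jaw":0}]}}

```text
clock: 9.25
eef_pos: [541.3, 216.9, 78.7]
tool_rot: [-2.226, -2.217, 0.001]
wrist_force: [-0.1, -0.7, 0.1]
grip_width: 0.4
grip_force: 0.0
```

>>> {"fn": "send_rows", "kwargs": {"plan": [{"dx":-0.15,"dy":0,"dz":0,"turn":0,"jaw":0},{"dx":0,"dy":0,"dz":0,"turn":0,"jaw":0}]}}

```text
clock: 9.42
eef_pos: [541.3, 215.7, 78.7]
tool_rot: [-2.225, -2.217, 0.0]
wrist_force: [0.4, -0.8, 0.4]
grip_width: -0.3
grip_force: 0.0
```

>>> {"fn": "send_rows", "kwargs": {"plan": [{"dx":-0.1,"dy":0,"dz":0,"turn":0,"jaw":0},{"dx":0,"dy":0,"dz":0,"turn":0,"jaw":0}]}}

```text
clock: 9.58
eef_pos: [541.3, 215.3, 78.8]
tool_rot: [-2.225, -2.217, -0.001]
wrist_force: [0.2, 5.0, -0.3]
grip_width: 0.1
grip_force: 2.7
```

>>> {"fn": "send_rows", "kwargs": {"plan": [{"dx":-0.1,"dy":0,"dz":0,"turn":0,"jaw":0},{"dx":0,"dy":0,"dz":0,"turn":0,"jaw":0}]}}

```text
clock: 9.75
eef_pos: [541.3, 215.1, 78.9]
tool_rot: [-2.224, -2.217, -0.003]
wrist_force: [-0.3, 12.8, -1.1]
grip_width: -0.1
grip_force: 6.3
```

The bar stopped hard with the tool at y=215, so its end is at about 204, as predicted for home. I'll back off, open the fingers and go round to the ring's lower side.

>>> {"fn": "send_rows", "kwargs": {"plan": [{"dx":0.5,"dy":0,"dz":0,"turn":0,"jaw":0},{"dx":2.5,"dy":0,"dz":0,"turn":0,"jaw":0},{"dx":0,"dy":0,"dz":-3.5,"turn":0,"jaw":0},{"dx":0,"dy":0,"dz":-3.5,"turn":0,"jaw":0},{"dx":0,"dy":-3.2,"dz":0,"turn":0,"jaw":8.5}]}}

```text
clock: 10.17
eef_pos: [514.7, 244.8, 155.3]
tool_rot: [2.223, 2.213, 0.013]
wrist_force: [1.4, 0.4, 0.5]
grip_width: 10.9
grip_force: 0.0
```

>>> {"fn": "send_rows", "kwargs": {"plan": [{"dx":0,"dy":-3.2,"dz":0,"turn":0,"jaw":8.5},{"dx":0,"dy":-3.2,"dz":0,"turn":0,"jaw":8.5},{"dx":0,"dy":-3.2,"dz":0,"turn":0,"jaw":8.5},{"dx":-4,"dy":0,"dz":0,"turn":0,"jaw":8.5},{"dx":-4,"dy":0,"dz":0,"turn":0,"jaw":8.5}]}}

```text
clock: 10.58
eef_pos: [411.2, 165.4, 149.0]
tool_rot: [2.219, 2.224, 0.001]
wrist_force: [1.8, -1.3, 0.5]
grip_width: 72.3
grip_force: 0.0
```

>>> {"fn": "send_rows", "kwargs": {"plan": [{"dx":-4,"dy":0,"dz":0,"turn":0,"jaw":8.5},{"dx":-4,"dy":0,"dz":0,"turn":0,"jaw":8.5},{"dx":-4,"dy":0,"dz":0,"turn":0,"jaw":8.5},{"dx":-4,"dy":0,"dz":0,"turn":0,"jaw":8.5},{"dx":-4,"dy":0,"dz":0,"turn":0,"jaw":8.5}]}}

```text
clock: 11.0
eef_pos: [411.9, -37.5, 149.1]
tool_rot: [2.225, 2.217, 0.0]
wrist_force: [0.6, -0.9, 0.7]
grip_width: 85.1
grip_force: 0.0
```

>>> {"fn": "send_rows", "kwargs": {"plan": [{"dx":-3.7,"dy":0,"dz":0,"turn":0,"jaw":8.5},{"dx":0,"dy":0,"dz":0,"turn":0,"jaw":8.5},{"dx":0,"dy":0,"dz":0,"turn":0,"jaw":8.5}]}}

```text
clock: 11.25
eef_pos: [412.0, -74.4, 148.8]
tool_rot: [-2.23, -2.213, 0.0]
wrist_force: [-0.1, -1.2, -0.4]
grip_width: 84.8
grip_force: 0.0
```

>>> {"fn": "send_rows", "kwargs": {"plan": [{"dx":0,"dy":0,"dz":3.8,"turn":0,"jaw":8.5},{"dx":0,"dy":0,"dz":3.8,"turn":0,"jaw":8.5},{"dx":0,"dy":0,"dz":3.7,"turn":0,"jaw":8.5},{"dx":0.2,"dy":1,"dz":0,"turn":0,"jaw":8.5},{"dx":0,"dy":1,"dz":0,"turn":0,"jaw":8.5}]}}

```text
clock: 11.67
eef_pos: [432.4, -69.4, 35.7]
tool_rot: [-2.223, -2.216, 0.002]
wrist_force: [0.7, -0.8, 1.4]
grip_width: 85.0
grip_force: 0.0
```

>>> {"fn": "send_rows", "kwargs": {"plan": [{"dx":0,"dy":0.2,"dz":0,"turn":0,"jaw":8.5},{"dx":0,"dy":0,"dz":0,"turn":0,"jaw":8.5}]}}

```text
clock: 11.83
eef_pos: [436.5, -70.7, 38.0]
tool_rot: [2.222, 2.217, 0.002]
wrist_force: [-0.6, -0.3, 0.1]
grip_width: 84.7
grip_force: 0.0
```

>>> {"fn": "send_rows", "kwargs": {"plan": [{"dx":0,"dy":0.2,"dz":0,"turn":0,"jaw":8.5},{"dx":0,"dy":0,"dz":0,"turn":0,"jaw":8.5}]}}

```text
clock: 12.0
eef_pos: [437.0, -70.8, 37.1]
tool_rot: [2.224, 2.217, 0.001]
wrist_force: [-0.7, 0.3, -0.2]
grip_width: 84.9
grip_force: 0.4
```

>>> {"fn": "send_rows", "kwargs": {"plan": [{"dx":0,"dy":0.2,"dz":0,"turn":0,"jaw":8.5},{"dx":0,"dy":0,"dz":0,"turn":0,"jaw":8.5}]}}

```text
clock: 12.17
eef_pos: [438.4, -70.8, 36.2]
tool_rot: [2.226, 2.217, 0.0]
wrist_force: [-1.5, 0.6, 1.2]
grip_width: 84.7
grip_force: 1.0
```

>>> {"fn": "send_rows", "kwargs": {"plan": [{"dx":0,"dy":0.16,"dz":-0.11,"turn":0,"jaw":8.5},{"dx":0,"dy":0,"dz":0,"turn":0,"jaw":8.5}]}}

```text
clock: 12.33
eef_pos: [439.8, -70.8, 37.1]
tool_rot: [-2.225, -2.217, 0.0]
wrist_force: [-3.4, 0.4, 0.0]
grip_width: 85.2
grip_force: 1.7
```

>>> {"fn": "send_rows", "kwargs": {"plan": [{"dx":0,"dy":0.16,"dz":-0.11,"turn":0,"jaw":8.5},{"dx":0,"dy":0,"dz":0,"turn":0,"jaw":8.5}]}}

```text
clock: 12.5
eef_pos: [441.6, -70.8, 38.2]
tool_rot: [-2.226, -2.217, -0.0]
wrist_force: [-3.2, 0.2, 1.1]
grip_width: 84.8
grip_force: 1.7
```

>>> {"fn": "send_rows", "kwargs": {"plan": [{"dx":0,"dy":0.16,"dz":-0.11,"turn":0,"jaw":8.5},{"dx":0,"dy":0,"dz":0,"turn":0,"jaw":8.5}]}}

```text
clock: 12.67
eef_pos: [443.6, -70.9, 39.5]
tool_rot: [2.225, 2.217, 0.001]
wrist_force: [-1.9, -0.1, 3.0]
grip_width: 85.2
grip_force: 1.3
```

>>> {"fn": "send_rows", "kwargs": {"plan": [{"dx":0,"dy":0.08,"dz":-0.06,"turn":0,"jaw":8.5},{"dx":0,"dy":0,"dz":0,"turn":0,"jaw":8.5}]}}

```text
clock: 12.83
eef_pos: [444.2, -70.8, 39.9]
tool_rot: [2.225, 2.217, 0.0]
wrist_force: [-0.7, 0.8, 2.1]
grip_width: 85.3
grip_force: 1.4
```

>>> {"fn": "send_rows", "kwargs": {"plan": [{"dx":0,"dy":0.08,"dz":-0.06,"turn":0,"jaw":8.5},{"dx":0,"dy":0,"dz":0,"turn":0,"jaw":8.5}]}}

```text
clock: 13.0
eef_pos: [444.8, -70.8, 40.4]
tool_rot: [2.226, 2.217, 0.0]
wrist_force: [-2.6, 1.6, 1.0]
grip_width: 85.0
grip_force: 1.3
```

>>> {"fn": "send_rows", "kwargs": {"plan": [{"dx":0,"dy":0.08,"dz":-0.06,"turn":0,"jaw":8.5},{"dx":0,"dy":0,"dz":0,"turn":0,"jaw":8.5}]}}

```text
clock: 13.17
eef_pos: [445.4, -70.7, 40.9]
tool_rot: [-2.225, -2.217, 0.0]
wrist_force: [-2.1, 0.6, 0.6]
grip_width: 85.1
grip_force: 2.0
```

>>> {"fn": "send_rows", "kwargs": {"plan": [{"dx":0,"dy":0.08,"dz":-0.06,"turn":0,"jaw":8.5},{"dx":0,"dy":0,"dz":0,"turn":0,"jaw":8.5}]}}

```text
clock: 13.33
eef_pos: [445.9, -70.7, 41.3]
tool_rot: [-2.225, -2.217, 0.001]
wrist_force: [-5.2, -0.2, -0.1]
grip_width: 85.0
grip_force: 2.8
```

Run:
```python
from h import *
import cv2
s=sensors.observe(); print(s["clock"],s["eef_pos"],s["wrist_force"])
F=[]
a=viewer.capture("scene"); F.append(sensors.observe()["wrist_force"])
w=viewer.capture("wrist"); F.append(sensors.observe()["wrist_force"]); t=viewer.capture("top")
for i in range(3): viewer.capture("top"); F.append(sensors.observe()["wrist_force"])
print(np.array(F).round(1))
c=viewer.calibration("scene"); P=[550.28,43.22,-.0055]
for p in ((-24,-113,18),(-31,-111,18),(-41,-108,18)): print(((proj(c,p2w(P,p))-[350,195])*[5,7.5]*1.).round())
A=cv2.resize(a[195:275,350:430],(400,600),interpolation=cv2.INTER_CUBIC)
B=cv2.resize(w[200:500,340:640],(400,600))
cv2.imwrite("pics/s5.png",np.hstack([A,B]))
```

```text
13.3333 [445.92021667 -70.72497644  41.32597227] [-5.24251247 -0.20650602 -0.07110466]
[[-5.2 -0.6 -0.8]
 [-5.1 -0.8  0.5]
 [-5.1 -0.6  0.5]
 [-5.7 -0.1  0.5]
 [-4.7 -0.8 -0.3]]
[171. 324.]
[178. 347.]
[189. 380.]
```

View pics/s5.png

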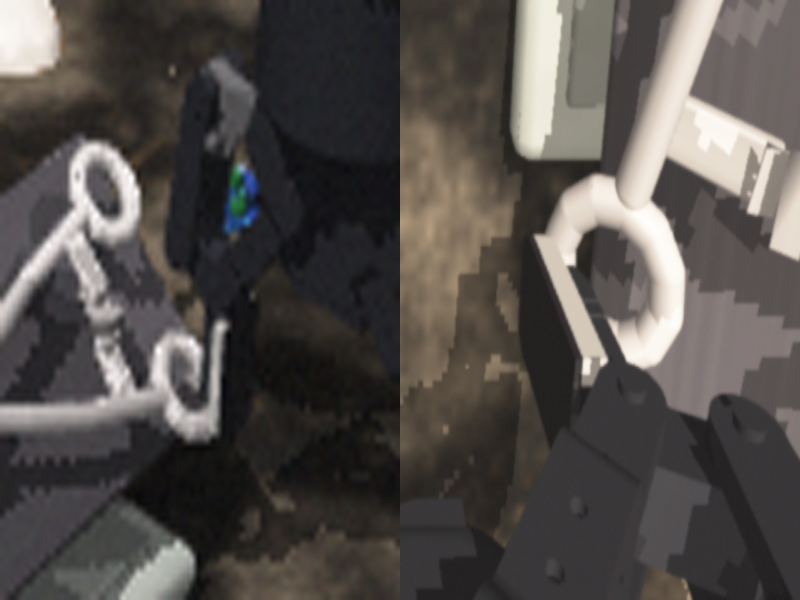

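The left half shows the finger bearing on the ring's lower side at about (205,400), and the right half confirms it, with the blade against the ring at (590,300). The force has started to climb toward the first tooth, so I carry on in small steps.

>>> {"fn": "send_rows", "kwargs": {"plan": [{"dx":0,"dy":0.08,"dz":-0.06,"turn":0,"jaw":8.5},{"dx":0,"dy":0,"dz":0,"turn":0,"jaw":8.5}]}}

```text
clock: 13.8
eef_pos: [446.6, -70.8, 41.9]
tool_rot: [-2.225, -2.217, 0.001]
wrist_force: [-6.1, -1.1, -0.2]
grip_width: 85.2
grip_force: 2.9
```

>>> {"fn": "send_rows", "kwargs": {"plan": [{"dx":0,"dy":0.08,"dz":-0.06,"turn":0,"jaw":8.5},{"dx":0,"dy":0,"dz":0,"turn":0,"jaw":8.5}]}}

```text
clock: 13.97
eef_pos: [447.4, -70.8, 42.5]
tool_rot: [-2.225, -2.217, 0.001]
wrist_force: [-5.8, -1.9, -0.7]
grip_width: 85.0
grip_force: 3.1
```

>>> {"fn": "send_rows", "kwargs": {"plan": [{"dx":0,"dy":0.08,"dz":-0.06,"turn":0,"jaw":8.5},{"dx":0,"dy":0,"dz":0,"turn":0,"jaw":8.5}]}}

```text
clock: 14.13
eef_pos: [448.2, -70.8, 43.1]
tool_rot: [-2.225, -2.217, 0.001]
wrist_force: [-6.2, -0.8, -0.5]
grip_width: 84.8
grip_force: 3.1
```

>>> {"fn": "send_rows", "kwargs": {"plan": [{"dx":0,"dy":0.08,"dz":-0.06,"turn":0,"jaw":8.5},{"dx":0,"dy":0,"dz":0,"turn":0,"jaw":8.5}]}}

```text
clock: 14.3
eef_pos: [449.0, -70.8, 43.6]
tool_rot: [-2.225, -2.217, 0.001]
wrist_force: [-6.2, -1.1, -0.3]
grip_width: 84.8
grip_force: 3.1
```

>>> {"fn": "send_rows", "kwargs": {"plan": [{"dx":0,"dy":0.08,"dz":-0.06,"turn":0,"jaw":8.5},{"dx":0,"dy":0,"dz":0,"turn":0,"jaw":8.5}]}}

```text
clock: 14.47
eef_pos: [449.8, -70.8, 44.2]
tool_rot: [-2.225, -2.217, 0.001]
wrist_force: [-6.0, -1.7, -0.1]
grip_width: 85.0
grip_force: 3.1
```

>>> {"fn": "send_rows", "kwargs": {"plan": [{"dx":0,"dy":0.08,"dz":-0.06,"turn":0,"jaw":8.5},{"dx":0,"dy":0,"dz":0,"turn":0,"jaw":8.5}]}}

```text
clock: 14.63
eef_pos: [450.6, -70.8, 44.9]
tool_rot: [-2.225, -2.217, 0.001]
wrist_force: [-6.3, -1.9, -0.2]
grip_width: 85.3
grip_force: 3.1
```

>>> {"fn": "send_rows", "kwargs": {"plan": [{"dx":0,"dy":0.08,"dz":-0.06,"turn":0,"jaw":8.5},{"dx":0,"dy":0,"dz":0,"turn":0,"jaw":8.5}]}}

```text
clock: 14.8
eef_pos: [451.3, -70.8, 45.4]
tool_rot: [-2.225, -2.216, 0.002]
wrist_force: [-6.8, -1.8, 0.1]
grip_width: 85.0
grip_force: 3.2
```

>>> {"fn": "send_rows", "kwargs": {"plan": [{"dx":0,"dy":0.08,"dz":-0.06,"turn":0,"jaw":8.5},{"dx":0,"dy":0,"dz":0,"turn":0,"jaw":8.5}]}}

```text
clock: 14.97
eef_pos: [452.2, -70.8, 46.0]
tool_rot: [-2.225, -2.217, 0.002]
wrist_force: [-6.4, -2.5, -0.9]
grip_width: 85.3
grip_force: 3.2
```

>>> {"fn": "send_rows", "kwargs": {"plan": [{"dx":0,"dy":0.08,"dz":-0.06,"turn":0,"jaw":8.5},{"dx":0,"dy":0,"dz":0,"turn":0,"jaw":8.5}]}}

```text
clock: 15.13
eef_pos: [453.0, -70.8, 46.7]
tool_rot: [-2.225, -2.217, 0.001]
wrist_force: [-6.3, -1.0, -0.3]
grip_width: 85.2
grip_force: 3.2
```

>>> {"fn": "send_rows", "kwargs": {"plan": [{"dx":0,"dy":0.08,"dz":-0.06,"turn":0,"jaw":8.5},{"dx":0,"dy":0,"dz":0,"turn":0,"jaw":8.5}]}}

```text
clock: 15.3
eef_pos: [453.8, -70.8, 47.2]
tool_rot: [-2.225, -2.217, 0.001]
wrist_force: [-7.3, -1.5, 0.1]
grip_width: 85.0
grip_force: 3.2
```

>>> {"fn": "send_rows", "kwargs": {"plan": [{"dx":0,"dy":0.08,"dz":-0.06,"turn":0,"jaw":8.5},{"dx":0,"dy":0,"dz":0,"turn":0,"jaw":8.5}]}}

```text
clock: 15.47
eef_pos: [454.6, -70.8, 47.8]
tool_rot: [-2.225, -2.217, 0.001]
wrist_force: [-6.6, -1.6, -0.4]
grip_width: 85.1
grip_force: 3.2
```

>>> {"fn": "send_rows", "kwargs": {"plan": [{"dx":0,"dy":0.08,"dz":-0.06,"turn":0,"jaw":8.5},{"dx":0,"dy":0,"dz":0,"turn":0,"jaw":8.5}]}}

```text
clock: 15.63
eef_pos: [455.4, -70.8, 48.5]
tool_rot: [-2.225, -2.216, 0.001]
wrist_force: [-6.8, -0.8, -0.4]
grip_width: 85.2
grip_force: 3.1
```

>>> {"fn": "send_rows", "kwargs": {"plan": [{"dx":0,"dy":0.08,"dz":-0.06,"turn":0,"jaw":8.5},{"dx":0,"dy":0,"dz":0,"turn":0,"jaw":8.5}]}}

```text
clock: 15.8
eef_pos: [456.2, -70.7, 49.0]
tool_rot: [-2.225, -2.216, 0.001]
wrist_force: [-6.5, -0.7, -0.1]
grip_width: 85.3
grip_force: 3.0
```

No tooth has shown up in the force. A horizontal push on the tilted ring also presses it toward the plate, so the teeth may be partly clear. I'll read the handle angle from the images, using the moving leg's profile calibrated on the locked and open frames.

```bash
cat > ang.py <<'E'
from h import *
import cv2
P=[550.28,43.22,-.0055]
c=viewer.calibration("scene")
ys=np.arange(-84,-44,2.); xs=np.arange(-46,-2,.5)
def prof(im):
    X=np.array([[proj(c,p2w(P,(x,y,20))) for x in xs] for y in ys]).astype(np.float32)
    g=cv2.cvtColor(im,cv2.COLOR_BGR2GRAY).astype(np.float32)
    return cv2.remap(g,X[...,0],X[...,1],cv2.INTER_LINEAR)
def cen(im):
    p=prof(im); w=np.clip(p-110,0,None); return (w*xs).sum(1)/(w.sum(1)+1e-6), w.sum(1)
a,wa=cen(cv2.imread("pics/scene0.png")); b,wb=cen(cv2.imread("pics/s4f.png"))
def theta(im):
    m,w=cen(im); t=.014+.156*(m-a)/(b-a); return np.median(t), t
E
python3 - <<'E'
from ang import *
im=viewer.capture("scene"); cv2.imwrite("pics/s6f.png",im)
m,w=cen(im); print(a.round(1),b.round(1),m.round(1),w.round(0),sep="\n"); print(theta(im)[0],theta(im)[1].round(3))
E
```

```text
[-14.  -14.2 -13.8 -13.6 -13.8 -14.9 -18.3 -18.2 -17.6 -17.4 -17.3 -17.
 -16.6 -16.3 -16.  -15.5 -14.8 -14.3 -14.  -13.8]
[-16.7 -20.2 -20.8 -21.6 -22.4 -22.6 -25.1 -29.  -29.4 -28.9 -28.2 -27.3
 -26.7 -26.4 -26.1 -25.4 -24.4 -23.5 -22.8 -21.9]
[-15.  -13.1 -14.  -14.8 -16.1 -15.5 -15.4 -19.  -22.2 -21.7 -21.6 -21.4
 -20.8 -20.3 -19.9 -19.3 -18.6 -17.9 -17.3 -16.7]
[1173. 1519. 2466. 2469. 2356. 3076. 2928. 1174.  617.  665.  549.  484.
  494.  559.  547.  549.  541.  530.  532.  517.]
0.07245839724678566 [ 0.071 -0.013  0.019  0.038  0.055  0.027 -0.052  0.026  0.075  0.072
  0.075  0.081  0.079  0.076  0.074  0.073  0.076  0.075  0.073  0.071]
```

Over the rows y>−68 the handle reads about 0.075. The fingertip also sits too high, right at contact height. I'll back off, drop the tool, and push again rising more steeply, so that friction lifts the ring and doesn't bend it toward the plate.

>>> {"fn": "send_rows", "kwargs": {"plan": [{"dx":0,"dy":-1.5,"dz":0,"turn":0,"jaw":8.5},{"dx":0,"dy":-1,"dz":0,"turn":0,"jaw":8.5},{"dx":0,"dy":0,"dz":1.2,"turn":0,"jaw":8.5},{"dx":0,"dy":0,"dz":1.2,"turn":0,"jaw":8.5},{"dx":0,"dy":0,"dz":0,"turn":0,"jaw":8.5}]}}

```text
clock: 16.27
eef_pos: [430.6, -70.4, 23.9]
tool_rot: [-2.225, -2.216, 0.001]
wrist_force: [-1.1, 0.0, -1.2]
grip_width: 84.7
grip_force: 0.0
```

```bash
sed -i 's/np.arange(-84,-44,2.)/np.arange(-68,-44,2.)/' ang.py
python3 - <<'E'
from ang import *
t=theta(viewer.capture("scene")); print(t[0],t[1].round(3)); s=sensors.observe(); print(s["eef_pos"],s["wrist_force"])
E
```

```text
0.1704516905824159 [0.172 0.171 0.171 0.172 0.17  0.17  0.17  0.17  0.17  0.17  0.171 0.171]
[431.13390812 -70.5731313   24.85176216] [-0.66388014 -0.09950865  0.06267765]
```

>>> {"fn": "send_rows", "kwargs": {"plan": [{"dx":0,"dy":0.4,"dz":0,"turn":0,"jaw":8.5},{"dx":0,"dy":0.4,"dz":0,"turn":0,"jaw":8.5},{"dx":0,"dy":0,"dz":0,"turn":0,"jaw":8.5}]}}

```text
clock: 16.57
eef_pos: [440.2, -70.9, 25.7]
tool_rot: [-2.225, -2.217, 0.0]
wrist_force: [-5.4, -0.2, -0.2]
grip_width: 84.9
grip_force: 2.6
```

>>> {"fn": "send_rows", "kwargs": {"plan": [{"dx":0,"dy":0.2,"dz":-0.2,"turn":0,"jaw":8.5},{"dx":0,"dy":0,"dz":0,"turn":0,"jaw":8.5}]}}

```text
clock: 16.73
eef_pos: [441.7, -70.8, 27.6]
tool_rot: [-2.225, -2.217, 0.001]
wrist_force: [-4.7, -0.8, -0.7]
grip_width: 85.1
grip_force: 2.7
```

>>> {"fn": "send_rows", "kwargs": {"plan": [{"dx":0,"dy":0.2,"dz":-0.2,"turn":0,"jaw":8.5},{"dx":0,"dy":0,"dz":0,"turn":0,"jaw":8.5}]}}

```text
clock: 16.9
eef_pos: [443.7, -70.8, 29.7]
tool_rot: [-2.225, -2.217, 0.001]
wrist_force: [-6.1, -0.4, 0.3]
grip_width: 85.0
grip_force: 2.9
```

>>> {"fn": "send_rows", "kwargs": {"plan": [{"dx":0,"dy":0.2,"dz":-0.2,"turn":0,"jaw":8.5},{"dx":0,"dy":0,"dz":0,"turn":0,"jaw":8.5}]}}

```text
clock: 17.07
eef_pos: [445.7, -70.8, 31.6]
tool_rot: [-2.225, -2.217, 0.001]
wrist_force: [-6.3, -1.7, -0.8]
grip_width: 85.0
grip_force: 3.0
```

Run:
```python
from ang import *
t=theta(viewer.capture("scene")); print(t[0],t[1].round(3)); s=sensors.observe(); print(s["eef_pos"],s["wrist_force"])
```

```text
0.09375497651822787 [0.097 0.098 0.094 0.093 0.096 0.098 0.094 0.093 0.095 0.093 0.088 0.082]
[445.54633807 -70.78404782  31.53642255] [-4.96307882 -0.95081072 -1.11940096]
```

That works: first contact came at x≈439, and θ=0.094 at x=445.7. I'll keep on in 1 mm steps.

>>> {"fn": "send_rows", "kwargs": {"plan": [{"dx":0,"dy":0.1,"dz":-0.12,"turn":0,"jaw":8.5},{"dx":0,"dy":0,"dz":0,"turn":0,"jaw":8.5}]}}

```text
clock: 17.28
eef_pos: [446.5, -70.8, 32.7]
tool_rot: [-2.225, -2.217, 0.001]
wrist_force: [-5.9, -2.2, -1.2]
grip_width: 84.8
grip_force: 3.1
```

>>> {"fn": "send_rows", "kwargs": {"plan": [{"dx":0,"dy":0.1,"dz":-0.12,"turn":0,"jaw":8.5},{"dx":0,"dy":0,"dz":0,"turn":0,"jaw":8.5}]}}

```text
clock: 17.45
eef_pos: [447.5, -70.8, 33.9]
tool_rot: [-2.225, -2.217, 0.001]
wrist_force: [-7.2, -1.5, -0.3]
grip_width: 84.9
grip_force: 3.1
```

>>> {"fn": "send_rows", "kwargs": {"plan": [{"dx":0,"dy":0.1,"dz":-0.12,"turn":0,"jaw":8.5},{"dx":0,"dy":0,"dz":0,"turn":0,"jaw":8.5}]}}

```text
clock: 17.62
eef_pos: [448.4, -70.8, 35.1]
tool_rot: [-2.225, -2.217, 0.001]
wrist_force: [-6.3, -1.8, -1.8]
grip_width: 85.0
grip_force: 3.2
```

Run:
```python
from ang import *
t=theta(viewer.capture("scene")); print(t[0],t[1].round(3)); s=sensors.observe(); print(s["eef_pos"],s["wrist_force"])
```

```text
0.06036811076311736 [0.066 0.064 0.06  0.061 0.065 0.065 0.061 0.058 0.057 0.06  0.06  0.058]
[448.39902151 -70.76276796  35.0277163 ] [-6.87848678 -1.3736584  -1.87244804]
```

θ≈0.06 and still no climb in the force. I'll back off slightly to see whether the first tooth has caught.

>>> {"fn": "send_rows", "kwargs": {"plan": [{"dx":0,"dy":-0.2,"dz":-0.1,"turn":0,"jaw":8.5},{"dx":0,"dy":-0.2,"dz":0,"turn":0,"jaw":8.5},{"dx":0,"dy":0,"dz":0,"turn":0,"jaw":8.5}]}}

```text
clock: 17.92
eef_pos: [444.9, -70.8, 36.3]
tool_rot: [2.225, 2.217, 0.001]
wrist_force: [-0.6, 0.5, 0.4]
grip_width: 84.8
grip_force: 0.0
```

Run:
```python
from ang import *
t=theta(viewer.capture("scene")); print(t[0],t[1].round(3)); s=sensors.observe(); print(s["eef_pos"],s["wrist_force"],s["grip_force"])
```

```text
0.06841447653797958 [0.071 0.069 0.064 0.07  0.074 0.071 0.065 0.062 0.066 0.07  0.068 0.063]
[445.01821305 -70.82147639  36.26649892] [-0.36571525 -0.17086844 -0.02956632] 0.0
```

It's caught on the first tooth: zero force and θ=0.068. On to the second.

>>> {"fn": "send_rows", "kwargs": {"plan": [{"dx":0,"dy":0.3,"dz":0,"turn":0,"jaw":8.5},{"dx":0,"dy":0.1,"dz":0,"turn":0,"jaw":8.5},{"dx":0,"dy":0,"dz":0,"turn":0,"jaw":8.5}]}}

```text
clock: 18.22
eef_pos: [448.4, -70.8, 35.6]
tool_rot: [-2.225, -2.217, 0.001]
wrist_force: [-5.9, -1.1, -1.3]
grip_width: 84.4
grip_force: 3.1
```

>>> {"fn": "send_rows", "kwargs": {"plan": [{"dx":0,"dy":0.1,"dz":-0.12,"turn":0,"jaw":8.5},{"dx":0,"dy":0,"dz":0,"turn":0,"jaw":8.5}]}}

```text
clock: 18.38
eef_pos: [449.3, -70.8, 36.8]
tool_rot: [-2.225, -2.216, 0.002]
wrist_force: [-5.9, -0.6, -1.2]
grip_width: 85.1
grip_force: 3.4
```

>>> {"fn": "send_rows", "kwargs": {"plan": [{"dx":0,"dy":0.1,"dz":-0.12,"turn":0,"jaw":8.5},{"dx":0,"dy":0,"dz":0,"turn":0,"jaw":8.5}]}}

```text
clock: 18.55
eef_pos: [450.2, -70.8, 38.0]
tool_rot: [-2.224, -2.216, 0.002]
wrist_force: [-7.3, -1.0, -2.0]
grip_width: 84.8
grip_force: 3.6
```

Run:
```python
from ang import *
t=theta(viewer.capture("scene")); print(t[0],t[1].round(3)); s=sensors.observe(); print(s["eef_pos"],s["wrist_force"],s["grip_force"])
```

```text
0.044004641428008195 [0.044 0.046 0.046 0.045 0.044 0.044 0.043 0.043 0.045 0.045 0.04  0.034]
[450.07336267 -70.72808742  37.8764672 ] [-7.11538431 -1.46842926 -0.79227452] 3.5718082264065742
```

>>> {"fn": "send_rows", "kwargs": {"plan": [{"dx":0,"dy":0.1,"dz":-0.1,"turn":0,"jaw":8.5},{"dx":0,"dy":0,"dz":0,"turn":0,"jaw":8.5}]}}

```text
clock: 18.77
eef_pos: [451.0, -70.7, 38.9]
tool_rot: [-2.224, -2.216, 0.002]
wrist_force: [-7.2, -1.2, -2.3]
grip_width: 84.8
grip_force: 3.8
```

>>> {"fn": "send_rows", "kwargs": {"plan": [{"dx":0,"dy":0.1,"dz":-0.1,"turn":0,"jaw":8.5},{"dx":0,"dy":0,"dz":0,"turn":0,"jaw":8.5}]}}

```text
clock: 18.93
eef_pos: [452.0, -70.7, 39.8]
tool_rot: [-2.224, -2.216, 0.002]
wrist_force: [-7.6, -1.0, -2.9]
grip_width: 85.2
grip_force: 4.1
```

Run:
```python
from ang import *
t=theta(viewer.capture("scene")); print(t[0],t[1].round(3)); s=sensors.observe(); print(s["eef_pos"],s["wrist_force"],s["grip_force"])
```

```text
0.02747693497963104 [0.034 0.03  0.024 0.027 0.035 0.032 0.024 0.02  0.025 0.032 0.028 0.023]
[451.90068746 -70.68014887  39.76830375] [-7.55603831 -1.83904528 -3.24717233] 4.034436866641045
```

>>> {"fn": "send_rows", "kwargs": {"plan": [{"dx":0,"dy":0.1,"dz":-0.1,"turn":0,"jaw":8.5},{"dx":0,"dy":0,"dz":0,"turn":0,"jaw":8.5}]}}

```text
clock: 19.15
eef_pos: [452.9, -70.7, 40.8]
tool_rot: [-2.224, -2.216, 0.002]
wrist_force: [-8.0, -0.4, -2.0]
grip_width: 85.0
grip_force: 4.3
```

>>> {"fn": "send_rows", "kwargs": {"plan": [{"dx":0,"dy":0.07,"dz":-0.07,"turn":0,"jaw":8.5},{"dx":0,"dy":0,"dz":0,"turn":0,"jaw":8.5}]}}

```text
clock: 19.32
eef_pos: [453.8, -70.6, 41.6]
tool_rot: [-2.224, -2.216, 0.002]
wrist_force: [-7.2, 0.5, 0.6]
grip_width: 85.3
grip_force: 3.7
```

Run:
```python
from ang import *
t=theta(viewer.capture("scene")); print(t[0],t[1].round(3)); s=sensors.observe(); print(s["eef_pos"],s["wrist_force"],s["grip_force"])
```

```text
0.0612551124066964 [0.061 0.067 0.061 0.066 0.069 0.068 0.062 0.06  0.059 0.059 0.059 0.058]
[453.80269953 -70.65250911  41.63917418] [-7.0449881   0.03233995  0.47657846] 3.720247931778431
```

The ring slid off the finger's thicker back part, whose lower edge is about 24 mm above TCP, onto the thin tip. The handle stayed on the first tooth. I'll back off, go 10 mm lower so the thick part bears squarely, and push again.

>>> {"fn": "send_rows", "kwargs": {"plan": [{"dx":0,"dy":-1.3,"dz":0,"turn":0,"jaw":8.5},{"dx":0,"dy":0,"dz":1.1,"turn":0,"jaw":8.5},{"dx":0,"dy":0.4,"dz":0,"turn":0,"jaw":8.5},{"dx":0,"dy":0.2,"dz":0,"turn":0,"jaw":8.5},{"dx":0,"dy":0,"dz":0,"turn":0,"jaw":8.5}]}}

```text
clock: 19.78
eef_pos: [447.1, -71.0, 30.7]
tool_rot: [-2.225, -2.216, 0.002]
wrist_force: [-9.0, -4.1, 0.9]
grip_width: 85.0
grip_force: 4.3
```

>>> {"fn": "send_rows", "kwargs": {"plan": [{"dx":0,"dy":0.15,"dz":-0.1,"turn":0,"jaw":8.5},{"dx":0,"dy":0,"dz":0,"turn":0,"jaw":8.5}]}}

```text
clock: 19.95
eef_pos: [448.7, -70.9, 31.9]
tool_rot: [-2.225, -2.216, 0.002]
wrist_force: [-7.8, -1.5, 2.4]
grip_width: 84.9
grip_force: 4.1
```

>>> {"fn": "send_rows", "kwargs": {"plan": [{"dx":0,"dy":0.15,"dz":-0.1,"turn":0,"jaw":8.5},{"dx":0,"dy":0,"dz":0,"turn":0,"jaw":8.5}]}}

```text
clock: 20.12
eef_pos: [450.2, -70.9, 32.9]
tool_rot: [-2.225, -2.216, 0.002]
wrist_force: [-8.5, -2.7, 2.9]
grip_width: 85.2
grip_force: 4.4
```

Run:
```python
from ang import *
t=theta(viewer.capture("scene")); print(t[0],t[1].round(3)); s=sensors.observe(); print(s["eef_pos"],s["wrist_force"],s["grip_force"])
```

```text
0.11659677271985275 [0.018 0.088 0.119 0.124 0.121 0.115 0.115 0.119 0.118 0.119 0.115 0.112]
[450.09356743 -70.89440921  32.8353914 ] [-8.59793631 -1.60976298  2.47252072] 4.35046099126339
```

The reading is off because the ring is now bent right down: the tool force leans +z and the teeth are clear. I'll repeat the push that worked, starting lower and rising steeply throughout.

>>> {"fn": "send_rows", "kwargs": {"plan": [{"dx":0,"dy":-1.5,"dz":0,"turn":0,"jaw":8.5},{"dx":0,"dy":-0.5,"dz":0,"turn":0,"jaw":8.5},{"dx":0,"dy":0,"dz":1.2,"turn":0,"jaw":8.5},{"dx":0,"dy":0.3,"dz":0,"turn":0,"jaw":8.5},{"dx":0,"dy":0,"dz":0,"turn":0,"jaw":8.5}]}}

```text
clock: 20.58
eef_pos: [434.0, -70.8, 21.1]
tool_rot: [-2.226, -2.217, -0.0]
wrist_force: [-0.1, 0.8, -0.1]
grip_width: 84.7
grip_force: 0.0
```

Run:
```python
from ang import *
t=theta(viewer.capture("scene")); print(t[0],t[1].round(3)); s=sensors.observe(); print(s["eef_pos"],s["wrist_force"],s["grip_force"])
```

```text
0.17090475340623526 [0.172 0.171 0.171 0.171 0.17  0.17  0.17  0.169 0.17  0.171 0.171 0.171]
[434.02846538 -70.81367542  21.30217908] [-0.59183915 -0.6073878  -0.40518863] 0.0
```

>>> {"fn": "send_rows", "kwargs": {"plan": [{"dx":0,"dy":0.3,"dz":-0.1,"turn":0,"jaw":8.5},{"dx":0,"dy":0.2,"dz":-0.2,"turn":0,"jaw":8.5},{"dx":0,"dy":0.2,"dz":-0.2,"turn":0,"jaw":8.5},{"dx":0,"dy":0,"dz":0,"turn":0,"jaw":8.5}]}}

```text
clock: 20.97
eef_pos: [440.6, -70.8, 26.4]
tool_rot: [-2.225, -2.217, 0.001]
wrist_force: [-5.2, -0.3, 0.4]
grip_width: 85.0
grip_force: 2.4
```

>>> {"fn": "send_rows", "kwargs": {"plan": [{"dx":0,"dy":0.2,"dz":-0.2,"turn":0,"jaw":8.5},{"dx":0,"dy":0.2,"dz":-0.2,"turn":0,"jaw":8.5},{"dx":0,"dy":0,"dz":0,"turn":0,"jaw":8.5}]}}

```text
clock: 21.22
eef_pos: [444.5, -70.8, 30.4]
tool_rot: [-2.225, -2.217, 0.001]
wrist_force: [-4.5, -0.1, -0.6]
grip_width: 84.8
grip_force: 2.7
```

>>> {"fn": "send_rows", "kwargs": {"plan": [{"dx":0,"dy":0.2,"dz":-0.2,"turn":0,"jaw":8.5},{"dx":0,"dy":0,"dz":0,"turn":0,"jaw":8.5}]}}

```text
clock: 21.38
eef_pos: [446.4, -70.8, 32.3]
tool_rot: [-2.225, -2.217, 0.001]
wrist_force: [-5.7, -1.4, 0.1]
grip_width: 84.9
grip_force: 2.9
```

Run:
```python
from ang import *
t=theta(viewer.capture("scene")); print(t[0],t[1].round(3)); s=sensors.observe(); print(s["eef_pos"],s["wrist_force"],s["grip_force"])
```

```text
0.08148843511177489 [0.081 0.084 0.084 0.085 0.084 0.079 0.077 0.08  0.082 0.082 0.079 0.074]
[446.22636783 -70.7834534   32.1893309 ] [-6.22594493 -0.53816457 -1.22640008] 2.807861790060997
```

>>> {"fn": "send_rows", "kwargs": {"plan": [{"dx":0,"dy":0.2,"dz":-0.16,"turn":0,"jaw":8.5},{"dx":0,"dy":0,"dz":0,"turn":0,"jaw":8.5}]}}

```text
clock: 21.6
eef_pos: [448.3, -70.8, 33.8]
tool_rot: [-2.225, -2.217, 0.001]
wrist_force: [-5.5, -0.5, -1.1]
grip_width: 84.8
grip_force: 3.1
```

>>> {"fn": "send_rows", "kwargs": {"plan": [{"dx":0,"dy":0.2,"dz":-0.16,"turn":0,"jaw":8.5},{"dx":0,"dy":0,"dz":0,"turn":0,"jaw":8.5}]}}

```text
clock: 21.77
eef_pos: [450.1, -70.8, 35.3]
tool_rot: [-2.225, -2.217, 0.001]
wrist_force: [-7.3, -1.3, -1.3]
grip_width: 85.0
grip_force: 3.6
```

>>> {"fn": "send_rows", "kwargs": {"plan": [{"dx":0,"dy":0.15,"dz":-0.12,"turn":0,"jaw":8.5},{"dx":0,"dy":0,"dz":0,"turn":0,"jaw":8.5}]}}

```text
clock: 21.93
eef_pos: [451.4, -70.8, 36.4]
tool_rot: [-2.224, -2.216, 0.002]
wrist_force: [-6.9, -1.5, -1.7]
grip_width: 84.9
grip_force: 3.9
```

Run:
```python
from ang import *
t=theta(viewer.capture("scene")); print(t[0],t[1].round(3)); s=sensors.observe(); print(s["eef_pos"],s["wrist_force"],s["grip_force"])
```

```text
0.03670579302788532 [0.04  0.037 0.036 0.042 0.042 0.037 0.033 0.036 0.041 0.04  0.035 0.029]
[451.28321706 -70.74342798  36.31945512] [-8.00096791 -0.97820596 -2.52663867] 3.9064154773950577
```

>>> {"fn": "send_rows", "kwargs": {"plan": [{"dx":0,"dy":0.15,"dz":-0.12,"turn":0,"jaw":8.5},{"dx":0,"dy":0,"dz":0,"turn":0,"jaw":8.5}]}}

```text
clock: 22.15
eef_pos: [452.8, -70.7, 37.5]
tool_rot: [-2.224, -2.216, 0.002]
wrist_force: [-7.9, -0.6, -2.2]
grip_width: 85.1
grip_force: 4.3
```

>>> {"fn": "send_rows", "kwargs": {"plan": [{"dx":0,"dy":0.1,"dz":-0.08,"turn":0,"jaw":8.5},{"dx":0,"dy":0,"dz":0,"turn":0,"jaw":8.5}]}}

```text
clock: 22.32
eef_pos: [453.6, -70.7, 38.2]
tool_rot: [-2.224, -2.216, 0.002]
wrist_force: [-8.9, -0.5, -2.0]
grip_width: 84.8
grip_force: 4.6
```

Run:
```python
from ang import *
t=theta(viewer.capture("scene")); print(t[0],t[1].round(3)); s=sensors.observe(); print(s["eef_pos"],s["wrist_force"],s["grip_force"])
```

```text
0.02036347847444285 [0.02  0.024 0.021 0.019 0.023 0.025 0.02  0.017 0.016 0.017 0.022 0.017]
[453.5080728  -70.69955463  38.13879743] [-9.20840258 -1.20375093 -2.82142616] 4.553456604480743
```

>>> {"fn": "send_rows", "kwargs": {"plan": [{"dx":0,"dy":0.1,"dz":-0.08,"turn":0,"jaw":8.5},{"dx":0,"dy":0,"dz":0,"turn":0,"jaw":8.5}]}}

```text
clock: 22.53
eef_pos: [454.5, -70.7, 39.0]
tool_rot: [-2.224, -2.216, 0.003]
wrist_force: [-9.7, -2.1, -2.1]
grip_width: 85.1
grip_force: 4.8
```

>>> {"fn": "send_rows", "kwargs": {"plan": [{"dx":0,"dy":0.06,"dz":-0.05,"turn":0,"jaw":8.5},{"dx":0,"dy":0,"dz":0,"turn":0,"jaw":8.5}]}}

```text
clock: 22.7
eef_pos: [455.0, -70.7, 39.4]
tool_rot: [-2.224, -2.216, 0.003]
wrist_force: [-9.7, -1.6, -2.7]
grip_width: 85.0
grip_force: 5.0
```

Run:
```python
from ang import *
t=theta(viewer.capture("scene")); print(t[0],t[1].round(3)); s=sensors.observe(); print(s["eef_pos"],s["wrist_force"],s["grip_force"])
```

```text
0.010166682617084408 [0.01  0.01  0.011 0.011 0.011 0.011 0.011 0.009 0.01  0.008 0.006 0.01 ]
[454.9318822  -70.68883718  39.35114591] [-10.17067428  -1.15186051  -1.60432156] 4.954419136047363
```

>>> {"fn": "send_rows", "kwargs": {"plan": [{"dx":0,"dy":0.06,"dz":-0.06,"turn":0,"jaw":8.5},{"dx":0,"dy":0,"dz":-0.05,"turn":0,"jaw":8.5},{"dx":0,"dy":0,"dz":0,"turn":0,"jaw":8.5}]}}

```text
clock: 23.0
eef_pos: [455.5, -70.7, 40.4]
tool_rot: [-2.224, -2.216, 0.003]
wrist_force: [-9.6, -1.1, -3.2]
grip_width: 85.2
grip_force: 5.1
```

Run:
```python
from ang import *
t=theta(viewer.capture("scene")); print(t[0],t[1].round(3)); s=sensors.observe(); print(s["eef_pos"],s["wrist_force"],s["grip_force"])
```

```text
0.00412111387080092 [ 0.007  0.004  0.002  0.005  0.004  0.002  0.002  0.004  0.006  0.005
 -0.003 -0.009]
[455.43767826 -70.66999728  40.40580606] [-10.7545278   -1.66895778  -2.88994494] 5.075910687446594
```

>>> {"fn": "send_rows", "kwargs": {"plan": [{"dx":0,"dy":-0.1,"dz":-0.05,"turn":0,"jaw":8.5},{"dx":0,"dy":-0.2,"dz":0,"turn":0,"jaw":8.5},{"dx":0,"dy":-0.2,"dz":0,"turn":0,"jaw":8.5},{"dx":0,"dy":0,"dz":0,"turn":0,"jaw":8.5}]}}

```text
clock: 23.38
eef_pos: [450.9, -70.5, 41.2]
tool_rot: [-2.224, -2.216, 0.001]
wrist_force: [-5.9, -0.5, 0.5]
grip_width: 84.6
grip_force: 3.0
```

Run:
```python
from ang import *
t=theta(viewer.capture("scene")); print(t[0],t[1].round(3)); s=sensors.observe(); print(s["eef_pos"],s["wrist_force"],s["grip_force"])
```

```text
0.072704409819704 [0.072 0.071 0.075 0.077 0.076 0.073 0.066 0.069 0.075 0.077 0.07  0.065]
[451.06556421 -70.63529225  41.34673967] [-6.74946279 -0.79769867 -0.42197439] 3.0745647847652435
```

>>> {"fn": "send_rows", "kwargs": {"plan": [{"dx":0,"dy":-0.3,"dz":-0.2,"turn":0,"jaw":8.5},{"dx":0,"dy":-0.6,"dz":-0.1,"turn":0,"jaw":8.5},{"dx":0,"dy":-0.6,"dz":0,"turn":0,"jaw":8.5},{"dx":0,"dy":0,"dz":0,"turn":0,"jaw":8.5}]}}

```text
clock: 23.77
eef_pos: [435.9, -70.7, 44.6]
tool_rot: [2.225, 2.217, 0.001]
wrist_force: [-0.2, 0.2, -0.7]
grip_width: 85.0
grip_force: 0.0
```

Run:
```python
from ang import *
t=theta(viewer.capture("scene")); print(t[0],t[1].round(3)); s=sensors.observe(); print(s["eef_pos"],s["wrist_force"],s["grip_force"])
```

```text
0.17052952712429914 [0.171 0.171 0.171 0.172 0.17  0.17  0.17  0.169 0.17  0.171 0.17  0.171]
[436.44778337 -70.80303949  44.66449718] [ 0.42029537 -0.89663919  0.57067239] 0.0
```

It opened fully, so the ring was still too bent to catch. Next push: start much lower and rise steeply all the way, so friction lifts the ring and it stays on the thick part. Then go on until the force actually drops.

>>> {"fn": "send_rows", "kwargs": {"plan": [{"dx":0,"dy":-0.7,"dz":0,"turn":0,"jaw":8.5},{"dx":0,"dy":0,"dz":1.5,"turn":0,"jaw":8.5},{"dx":0,"dy":0,"dz":1.5,"turn":0,"jaw":8.5},{"dx":0,"dy":0.4,"dz":0,"turn":0,"jaw":8.5},{"dx":0,"dy":0,"dz":0,"turn":0,"jaw":8.5}]}}

```text
clock: 24.23
eef_pos: [433.7, -70.7, 14.3]
tool_rot: [-2.225, -2.217, 0.0]
wrist_force: [0.6, -0.1, -0.1]
grip_width: 85.1
grip_force: 0.0
```

>>> {"fn": "send_rows", "kwargs": {"plan": [{"dx":0,"dy":0.2,"dz":-0.1,"turn":0,"jaw":8.5},{"dx":0,"dy":0,"dz":0,"turn":0,"jaw":8.5}]}}

```text
clock: 24.4
eef_pos: [436.1, -70.9, 16.2]
tool_rot: [2.225, 2.217, 0.0]
wrist_force: [-2.6, -0.3, -1.1]
grip_width: 84.8
grip_force: 1.0
```

>>> {"fn": "send_rows", "kwargs": {"plan": [{"dx":0,"dy":0.2,"dz":-0.25,"turn":0,"jaw":8.5},{"dx":0,"dy":0.2,"dz":-0.25,"turn":0,"jaw":8.5},{"dx":0,"dy":0,"dz":0,"turn":0,"jaw":8.5}]}}

```text
clock: 24.65
eef_pos: [439.8, -70.8, 21.0]
tool_rot: [2.225, 2.217, -0.0]
wrist_force: [-5.1, 0.4, -0.7]
grip_width: 85.1
grip_force: 2.3
```

Run:
```python
from ang import *
t=theta(viewer.capture("scene")); print(t[0],t[1].round(3)); s=sensors.observe(); print(s["eef_pos"],s["wrist_force"],s["grip_force"])
```

```text
0.1450756331520022 [0.145 0.146 0.148 0.155 0.156 0.151 0.145 0.143 0.144 0.144 0.145 0.144]
[439.63541031 -70.74018456  20.73381512] [-3.99474294  0.40169801 -0.07172932] 2.2249900549650192
```

>>> {"fn": "send_rows", "kwargs": {"plan": [{"dx":0,"dy":0.2,"dz":-0.22,"turn":0,"jaw":8.5},{"dx":0,"dy":0.2,"dz":-0.22,"turn":0,"jaw":8.5},{"dx":0,"dy":0.2,"dz":-0.22,"turn":0,"jaw":8.5},{"dx":0,"dy":0,"dz":0,"turn":0,"jaw":8.5}]}}

```text
clock: 25.03
eef_pos: [445.6, -70.9, 27.2]
tool_rot: [-2.225, -2.217, 0.0]
wrist_force: [-5.0, -0.3, -1.2]
grip_width: 84.9
grip_force: 2.8
```

>>> {"fn": "send_rows", "kwargs": {"plan": [{"dx":0,"dy":0.2,"dz":-0.22,"turn":0,"jaw":8.5},{"dx":0,"dy":0.2,"dz":-0.22,"turn":0,"jaw":8.5},{"dx":0,"dy":0.1,"dz":-0.11,"turn":0,"jaw":8.5},{"dx":0,"dy":0,"dz":0,"turn":0,"jaw":8.5}]}}

```text
clock: 25.37
eef_pos: [450.2, -70.8, 32.5]
tool_rot: [-2.225, -2.217, 0.001]
wrist_force: [-6.5, -1.9, -1.7]
grip_width: 84.8
grip_force: 3.6
```

>>> {"fn": "send_rows", "kwargs": {"plan": [{"dx":0,"dy":0.15,"dz":-0.16,"turn":0,"jaw":8.5},{"dx":0,"dy":0,"dz":0,"turn":0,"jaw":8.5}]}}

```text
clock: 25.53
eef_pos: [451.5, -70.8, 33.9]
tool_rot: [-2.225, -2.217, 0.002]
wrist_force: [-8.6, -0.4, -2.6]
grip_width: 85.2
grip_force: 3.9
```

Run:
```python
from ang import *
t=theta(viewer.capture("scene")); print(t[0],t[1].round(3)); s=sensors.observe(); print(s["eef_pos"],s["wrist_force"],s["grip_force"])
```

```text
0.03354974393133521 [0.036 0.034 0.033 0.037 0.038 0.036 0.027 0.027 0.033 0.035 0.03  0.026]
[451.36387368 -70.7174997   33.81216553] [-8.09115741 -0.7793369  -1.81296122] 3.9034737646579742
```

>>> {"fn": "send_rows", "kwargs": {"plan": [{"dx":0,"dy":0.15,"dz":-0.16,"turn":0,"jaw":8.5},{"dx":0,"dy":0,"dz":0,"turn":0,"jaw":8.5}]}}

```text
clock: 25.75
eef_pos: [452.8, -70.7, 35.4]
tool_rot: [-2.224, -2.216, 0.002]
wrist_force: [-8.6, -0.6, -1.7]
grip_width: 84.6
grip_force: 4.3
```

>>> {"fn": "send_rows", "kwargs": {"plan": [{"dx":0,"dy":0.15,"dz":-0.16,"turn":0,"jaw":8.5},{"dx":0,"dy":0,"dz":0,"turn":0,"jaw":8.5}]}}

```text
clock: 25.92
eef_pos: [454.2, -70.7, 37.0]
tool_rot: [-2.224, -2.216, 0.002]
wrist_force: [-10.8, -1.5, -2.2]
grip_width: 85.0
grip_force: 4.7
```

>>> {"fn": "send_rows", "kwargs": {"plan": [{"dx":0,"dy":0.1,"dz":-0.1,"turn":0,"jaw":8.5},{"dx":0,"dy":0,"dz":0,"turn":0,"jaw":8.5}]}}

```text
clock: 26.08
eef_pos: [455.0, -70.7, 37.8]
tool_rot: [-2.224, -2.216, 0.002]
wrist_force: [-10.2, -1.4, -3.4]
grip_width: 85.1
grip_force: 4.9
```

Run:
```python
from ang import *
t=theta(viewer.capture("scene")); print(t[0],t[1].round(3)); s=sensors.observe(); print(s["eef_pos"],s["wrist_force"],s["grip_force"])
```

```text
0.00426753353423331 [0.008 0.007 0.007 0.006 0.004 0.002 0.001 0.004 0.007 0.004 0.002 0.001]
[454.95385452 -70.63898698  37.77169239] [-10.05408277  -0.72885814  -2.66276607] 4.901098608970642
```

Now a small, rising retreat, watching whether the force drops to zero.

>>> {"fn": "send_rows", "kwargs": {"plan": [{"dx":0,"dy":-0.1,"dz":-0.08,"turn":0,"jaw":8.5},{"dx":0,"dy":0,"dz":0,"turn":0,"jaw":8.5}]}}

```text
clock: 26.3
eef_pos: [453.9, -70.5, 38.6]
tool_rot: [-2.224, -2.216, 0.002]
wrist_force: [-9.5, -0.5, -3.2]
grip_width: 84.9
grip_force: 4.6
```

Run:
```python
from ang import *
t=theta(viewer.capture("scene")); print(t[0],t[1].round(3)); s=sensors.observe(); print(s["eef_pos"],s["wrist_force"],s["grip_force"])
```

```text
0.007358444432761317 [0.008 0.008 0.009 0.008 0.007 0.006 0.009 0.007 0.008 0.006 0.004 0.002]
[453.89969861 -70.55802029  38.55500123] [-9.97156981 -0.39342937 -3.76261288] 4.6121180802583694
```

>>> {"fn": "send_rows", "kwargs": {"plan": [{"dx":0,"dy":-0.08,"dz":-0.04,"turn":0,"jaw":8.5},{"dx":0,"dy":0,"dz":0,"turn":0,"jaw":8.5}]}}

```text
clock: 26.52
eef_pos: [453.1, -70.5, 38.9]
tool_rot: [-2.224, -2.216, 0.002]
wrist_force: [-8.4, 0.5, -3.2]
grip_width: 85.1
grip_force: 4.3
```

Run:
```python
from ang import *
t=theta(viewer.capture("scene")); print(t[0],t[1].round(3)); s=sensors.observe(); print(s["eef_pos"],s["wrist_force"],s["grip_force"])
```

```text
0.008012168000165576 [0.009 0.009 0.01  0.01  0.008 0.007 0.008 0.008 0.011 0.008 0.004 0.001]
[453.15533723 -70.49915707  38.94694518] [-8.42576253  1.14559683 -3.20460347] 4.288046658039093
```

θ is holding near 0.008 while the force falls, so it seems to be catching. I'll keep retreating.

>>> {"fn": "send_rows", "kwargs": {"plan": [{"dx":0,"dy":-0.08,"dz":-0.04,"turn":0,"jaw":8.5},{"dx":0,"dy":0,"dz":0,"turn":0,"jaw":8.5}]}}

```text
clock: 26.73
eef_pos: [452.5, -70.5, 39.5]
tool_rot: [-2.224, -2.216, 0.002]
wrist_force: [-6.9, 1.0, -2.4]
grip_width: 84.8
grip_force: 3.7
```

>>> {"fn": "send_rows", "kwargs": {"plan": [{"dx":0,"dy":-0.08,"dz":-0.04,"turn":0,"jaw":8.5},{"dx":0,"dy":0,"dz":0,"turn":0,"jaw":8.5}]}}

```text
clock: 26.9
eef_pos: [452.1, -70.6, 40.1]
tool_rot: [-2.225, -2.217, 0.001]
wrist_force: [-5.6, 0.1, -2.6]
grip_width: 84.8
grip_force: 2.7
```

Run:
```python
from ang import *
t=theta(viewer.capture("scene")); print(t[0],t[1].round(3)); s=sensors.observe(); print(s["eef_pos"],s["wrist_force"],s["grip_force"])
```

```text
0.014793321324153858 [0.019 0.021 0.016 0.015 0.019 0.021 0.015 0.014 0.013 0.014 0.015 0.013]
[452.14557162 -70.62321095  40.07935692] [-5.24692581  1.42665237 -1.92240382] 2.697211280465126
```

>>> {"fn": "send_rows", "kwargs": {"plan": [{"dx":0,"dy":-0.1,"dz":0,"turn":0,"jaw":8.5},{"dx":0,"dy":0,"dz":0,"turn":0,"jaw":8.5}]}}

```text
clock: 27.12
eef_pos: [451.6, -70.7, 40.3]
tool_rot: [2.225, 2.217, 0.0]
wrist_force: [-2.9, 0.4, -1.3]
grip_width: 84.8
grip_force: 1.4
```

>>> {"fn": "send_rows", "kwargs": {"plan": [{"dx":0,"dy":-0.15,"dz":0,"turn":0,"jaw":8.5},{"dx":0,"dy":0,"dz":0,"turn":0,"jaw":8.5}]}}

```text
clock: 27.28
eef_pos: [450.3, -70.8, 40.4]
tool_rot: [2.225, 2.217, 0.001]
wrist_force: [-0.1, -0.2, -0.2]
grip_width: 84.8
grip_force: 0.0
```

Run:
```python
from ang import *
t=theta(viewer.capture("scene")); print(t[0],t[1].round(3)); s=sensors.observe(); print(s["eef_pos"],s["wrist_force"],s["grip_force"])
```

```text
0.01880438022903709 [0.021 0.024 0.02  0.016 0.019 0.022 0.016 0.016 0.017 0.019 0.022 0.017]
[450.45119916 -70.88150539  40.4718954 ] [-0.28998997  0.50404264 -0.32254714] 0.0
```

The force is zero and θ≈0.018, so it's locked on the middle tooth. I'll withdraw and verify the handle and the bar from images by measurement.

>>> {"fn": "send_rows", "kwargs": {"plan": [{"dx":0,"dy":-1,"dz":0,"turn":0,"jaw":8.5},{"dx":0,"dy":-2,"dz":0,"turn":0,"jaw":8.5},{"dx":0,"dy":-2,"dz":-2,"turn":0,"jaw":8.5},{"dx":0,"dy":-1,"dz":-3,"turn":0,"jaw":8.5},{"dx":0,"dy":0,"dz":0,"turn":0,"jaw":8.5}]}}

```text
clock: 27.75
eef_pos: [389.9, -71.0, 94.3]
tool_rot: [2.222, 2.214, 0.003]
wrist_force: [2.1, -0.1, 1.7]
grip_width: 85.0
grip_force: 0.0
```

Run:
```python
from ang import *
im=viewer.capture("scene"); cv2.imwrite("pics/s9.png",im)
t=theta(im); print(t[0],t[1].round(3)); s=sensors.observe(); print(s["eef_pos"],s["wrist_force"],s["clock"])
def bar(im):
    yy=np.arange(0,200,.5); X=np.array([proj(c,p2w(P,(0,y,23))) for y in yy]).astype(np.float32)
    hsv=cv2.cvtColor(im,cv2.COLOR_BGR2HSV); S=cv2.remap(hsv[...,1].astype(np.float32),X[None,:,0],X[None,:,1],cv2.INTER_LINEAR)[0]
    on=yy[S>150]; return on.min(),on.max()
for n in ("scene0","s9"): print(n,bar(cv2.imread(f"pics/{n}.png")))
```

```text
0.018997466164766864 [0.023 0.025 0.023 0.02  0.022 0.023 0.016 0.013 0.013 0.015 0.018 0.014]
[390.28685133 -70.98308249  92.58357494] [ 0.10466465  0.00624209 -0.08721286] 27.8
scene0 (np.float64(43.0), np.float64(187.0))
s9 (np.float64(22.0), np.float64(166.0))
```

```bash
python3 -c "
from rig import job_done; print(job_done())"
```

```text
the job is handed in; nothing more can be done
None
```

I released the forceps, pushed the bar in 21 mm against the stop pin, and locked it again on the middle tooth; the job was handed in at about 28 s, and the last images put the handle at about 0.019 rad and the bar at y≈92 mm, but the judge returned no verdict.

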